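# Hang and lock the pot bracket on the slotted upright

### The arm

A 6-joint arm with a two-finger parallel gripper is mounted at the origin on the work surface. World frame = base frame: x ahead of the robot, y to its left, z up, the work surface at z = 0. Lengths are in m, angles in rad, forces in N, time in s.
With the tool pointing down it reaches from about 0.375 to 0.975 m from the base axis. Payload 3.8 kg.
Tool frame: the origin (TCP) lies midway between the tips of the shut fingers; the grasp point (between the pads) lies 19 mm behind it; z points along the fingers, y is the direction in which the jaws open and shut (so a half turn about z gives the same grasp; the last joint's range is limited). The gripper opens to 85 mm and grips with 20 to 120 N. Pads are 22 mm wide; open, the fingers measure 114 mm over their backs; the gripper's body (76 mm by 85 mm) begins 54 mm behind the grasp point. The pads swing forward as they close: fully open they stand 13 mm farther back than shut.
Start: joints at [-1.241, 0.264, 1.604, -0, 1.274, -0.037], TCP at [0.242, -0.63, 0.231] pointing down, gripper open.
Joint ranges: [-2.63, 2.63], [-0.94, 2.18], [0.31, 2.57], [-1.31, 4.45], [0, 2.66], [-2.55, 2.55]. Speed limits (rad/s): [2.57, 2.57, 3.14, 3.14, 3.14, 3.14].

### API

Orientations are given as a unit quaternion [x, y, z, w].
In Python, from rig import robot, camera, hand_in gives the robot as it stands.
- The arm moves only by the tool send_rows, never from a script. Its argument "commands" is one flat list of numbers, 7 for each row, row after row: the turn, a rotation vector about the tool's x, y, z in degrees, then the shift along the tool's x, y, z in cm, then the finger opening in cm, from 0 to 8.54. In form: [rx, ry, rz, tx, ty, tz, fingers, rx, ry, rz, tx, ty, tz, fingers, ...]. A call has 1 to 10 rows; each row is the pose to reach, as a shift and turn from the pose commanded when the call began, along the tool's axes at that moment; what a row does not reach only later rows make up. A row lasts 1/10 s, in which the tool goes at most 50 mm and 8.59 degrees, less where a joint would pass 70% of its speed; a pose out of reach is approached as far as the arm can. A call with a gripper value outside its range is refused whole. The fingers move at their own pace and stop on an object; "force" is the grip in N (left out, the last holds). Time passes only in rows, so rows that repeat a pose let the fingers close. It gives the time, the measured TCP pose, the force and the opening at its end, in the units of the state.
- robot.observe(): the state, without advancing time (a new reading comes with each control period).
- camera(name): name is "scene" or "side" or "wrist"; returns a dict with "color" (420x560x3 uint8, red, green, blue), "range_z" (420x560 float32, m along the optical axis (not along the pixel's ray), 0 where there is no reading), "fx", "fy", "cx", "cy" (pixels), "T" (4x4, takes a point from camera to world coordinates); the wrist camera has in their place "T_tool_cam" (4x4, takes a point from camera to tool coordinates, whose origin is the TCP and whose axes are the flange's). Camera axes: x right, y down, z forward; pixel columns grow to the right and rows downward; lengths in m; the calibration is good to about 2 mm. A picture is of the moment at which its call begins: read the wrist's pose just before it.
- hand_in(): hands the job in, once; it reports no verdict.
The state is a dict: "clock": time; "qpos": joint angles; "qvel": joint speeds; "joint_torque": joint torques, N m; "tool_pos": TCP position; "orientation": TCP orientation; "force": force on the tool from outside, world axes, zero at the start; "torque": the same for the moment, N m; "grip_width": finger opening in m.
Only numpy, scipy, OpenCV 4.12 (cv2) and the standard library are available. Lean on these libraries where they do the work, as an engineer would, in place of code of your own. Each camera call takes 0.05 s, during which the arm holds its last target.

### The job

Take the green bracket out of its cradle, hook it into the two slots of the steel upright with its back plate flat against the strip, and press it down until it is fully home and the red spring catch has snapped shut over its lower edge. Press with feeling, the strip's height is not known exactly: keep the push on the upright under 30 N. Let go and leave everything else where it is.

Things in the scene. Friction and masses are not known exactly. Their poses are not given: they have to be found in the camera images.
- bracket_grip (a point): Grip point on the arm of the green bracket (0.3-0.55 kg), near its centre of mass. The arm is a level inverted T, 150 mm long: upright web 8 mm thick (y), 36 mm tall, on a bottom flange 36 wide, 4 thick. The point is mid-web, 21 mm above that bottom flange, 15 below the web's top, 66 mm in front of the back plate. Close fingers along y. x: from free end to back plate and hooks; z up.
- bracket_heel (a point): Middle of the bottom edge of the back face of the bracket's back plate (bracket_grip is at -66, 0, +83 mm from it); same axes. The back plate is 36 mm wide, 100 tall, 4 thick. A bead along the bottom of its front, 12 mm tall, stands 4 mm proud; the red catch snaps over this bead.
- bracket: The bracket, origin and axes as bracket_heel. Two hooks, 8 mm thick in y, behind the back plate: each has a neck 8 mm tall and 6.5 mm long, then a tang 5.5 mm thick hanging 13 mm below the neck; total reach 12 mm. Neck undersides are 22 and 83 mm above the heel.
- post_mark (a point): Point on the front face and centre line of the slotted steel strip, 50 mm above the table. x points into the strip (hooks go in along +x), z up. Nominal place of bracket_heel when locked, but the strip is clamped up to 6 mm higher or lower than nominal, which is not measured: find the true seat by feel. Strip 60 mm wide, 4 thick, from 17 mm below to 146 mm above the seat.
- post: The whole fixed upright: base 130 x 130 x 12 mm, posts behind the strip 197 mm tall; origin on the table under post_mark, same axes. Heights above the true seat: slots (14 mm wide) 22 to 75 and 83 to 136 mm. The hooks go straight in with the heel 25 to 43 mm (best 34) above the seat, until the back plate is flat on the strip; keep it within 2 mm of flat while sliding straight down.
- latch (a joint): Red spring catch low on the strip's front, in m: 0 shut, about 0.0015-0.003 while the bead pushes it outwards. It and its housing reach 23 mm above the seat, 36 mm out. The bead meets it about 17 mm above the seat; pressing past takes 8 to 15 N downward. It snaps shut in the last 1.5 mm, where the necks stop on the slots' rigid lower edges. The bracket's weight alone does not pass it.
- cradle: Wooden cradle, fixed, that holds the bracket upright: base 190 x 70 x 12 mm, two forks 84 mm tall and 58 mm wide with 104 mm free between them; the arm's bottom flange lies in notches 40 mm wide and 14 mm deep. Origin: middle of the underside, axes as the bracket's. Lift the bracket straight up to clear it.
- bowl: Copper bowl, 130 mm wide, 50 tall; a bystander. Origin: middle of its underside.
- tumbler: Copper tumbler, 60 mm wide, 70 tall; a bystander. Origin: middle of its underside.
- mallet: Wooden mallet lying down; a bystander. Origin: on its underside.
- spanner: Steel spanner lying flat; a bystander. Origin: on its underside.
- rivets: Amber jar of rivets, 64 mm wide, 80 tall; a bystander. Origin: middle of its underside.
- pot: Copper pot, 110 mm wide, 90 tall; a bystander. Origin: middle of its underside.
- wirebrush: Brush with a wooden handle, lying down; a bystander. Origin: on its underside.
Things that resemble listed ones, but are neither listed nor needed, are in the scene too. There is more than one size of the bracket; the job needs the middle-sized.

How it is judged:
On the way, in this order (a step that is already met when the one before it is completed fails the run):
1. The bracket's hooks are in the slots and its back plate is on the strip, still above the catch (x of bracket_heel in the frame of post_mark between -0.0045 and 0.003 m and y of bracket_heel in the frame of post_mark between -0.006 and 0.006 m and z of bracket_heel in the frame of post_mark between 0.01 and 0.05 m and angle between the x axis of bracket_heel and the x axis of post_mark, either way round below 0.15 rad), for 0.1 s.
2. The bracket is pressed down fully home and the catch is shut over its lower edge (x of bracket_heel in the frame of post_mark between -0.0045 and 0.003 m and y of bracket_heel in the frame of post_mark between -0.006 and 0.006 m and z of bracket_heel in the frame of post_mark between -0.0075 and 0.007 m and value of joint latch below 0.0012 m and angle between the x axis of bracket_heel and the x axis of post_mark, either way round below 0.1 rad and angle between bracket_heel's own z axis and vertical below 0.08 rad), for 0.2 s.
At the end, for the whole second after the job is handed in: Bracket locked in the upright: heel within 4.5 mm of the strip face, 6 mm of its centre line and 7 mm of nominal seat height, square within 0.1 rad, upright within 0.08 rad, catch shut (below 1.2 mm), bracket released and at rest (all of step 2 and linear speed of bracket below 0.02 m/s and contact force between the fingers and bracket below 0.2 N); the robot touches nothing.
It fails at once if The upright is pushed by the bracket with more than 35 N (contact force between bracket and post above 35 N).
It fails at once if The robot itself knocks the upright with more than 35 N (contact force between any of the fingers, the arm and post above 35 N).
It fails at once if A bystander is moved by more than 30 mm (distance of any of bowl, tumbler, mallet, spanner, rivets, pot, wirebrush from where it was at the start of the episode above 0.03 m).
It also fails if it takes over 67 s, if anything falls off the work surface, if the arm or the gripper's body presses on something with over 40 N, if the wrist force passes 120 N, or if a joint passes its speed limit or range.

## Working session

There is one attempt and no reset: what is moved stays moved. The work goes in short steps, Python scripts to look and compute and a tool call to move; the robot and the scene stay as the last step left them, time stands still between calls to the robot, and variables do not carry over. Pictures are saved under pics/ and viewed, and the job is handed in when it is done.

Besides the shell and the picture viewer there is one more tool, called after "Request:" as name(argument=value, ...), one argument or row to a line, values as JSON. send_rows: Moves the arm, as the interface text tells. Its arguments: {"type":"object","properties":{"commands":{"type":"array","items":{"type":"number"}},"force":{"type":"number"}},"required":["commands"]}

```bash
ls; mkdir -p pics
python3 - <<'E'
from rig import robot,camera
import cv2,numpy as np
print(robot.observe())
for n in("scene","side","wrist"):
    c=camera(n); np.savez(f"pics/{n}0.npz",**c)
    cv2.imwrite(f"pics/{n}0.png",c["color"][:,:,::-1]); print(n,c["fx"],c["cx"],c["cy"]); print(c.get("T",c.get("T_tool_cam")))
E
```

```text
pics
{'clock': 0.0, 'qpos': array([-1.24091470e+00,  2.64769930e-01,  1.60540174e+00,  1.95127331e-05,
        1.27368879e+00, -3.69047837e-02]), 'qvel': array([ 0.00258753, -0.00110849,  0.0003293 ,  0.00103522,  0.00035481,
       -0.00196642]), 'joint_torque': array([-1.04717976e-03, -5.15119064e+01, -3.67315471e+01, -1.42605204e-04,
        1.27992526e-02, -2.43793657e-06]), 'tool_pos': array([ 0.24182776, -0.62939966,  0.22993574]), 'orientation': array([ 9.83230437e-01,  1.82363983e-01, -1.56284709e-04, -1.12312163e-03]), 'force': array([-0.1074257 , -1.08664005, -0.03304564]), 'torque': array([ 0.01436436, -0.02470247,  0.02653881]), 'grip_width': 0.0853538815942235}
scene 483.53213688994833 283.68970207243535 215.7460678223952
[[ 0.39370665  0.6355486  -0.66413331  1.44125341]
 [ 0.91904314 -0.25734269  0.29855394 -0.4812707 ]
 [ 0.01883569 -0.72790983 -0.68541411  1.1216132 ]
 [ 0.          0.          0.          1.        ]]
side 426.4620195198274 289.9198545574192 205.66814993328475
[[-0.97035663 -0.17983887  0.16144965  0.26647864]
 [-0.24089835  0.6661426  -0.70584845  0.83643106]
 [ 0.0193905  -0.72381767 -0.68971877  0.9216907 ]
 [ 0.          0.          0.          1.        ]]
wrist 324.59169190920227 276.5602469341334 207.30374166666758
[[-8.59926260e-05 -9.54623397e-01 -2.97815653e-01  7.60469018e-02]
 [ 9.99999850e-01  7.89843561e-05 -5.41922246e-04 -4.99787724e-04]
 [ 5.40854433e-04 -2.97815654e-01  9.54623247e-01 -1.43283444e-01]
 [ 0.00000000e+00  0.00000000e+00  0.00000000e+00  1.00000000e+00]]
```

View pics/scene0.png

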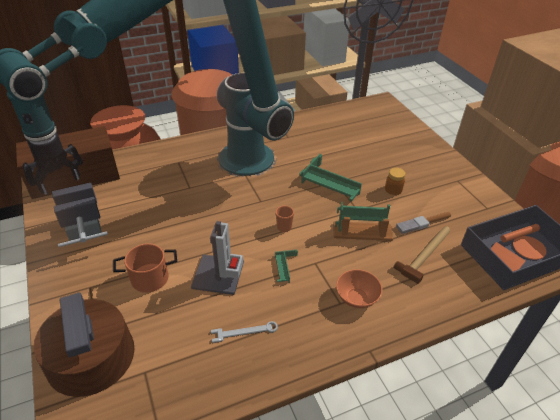

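View pics/side0.png

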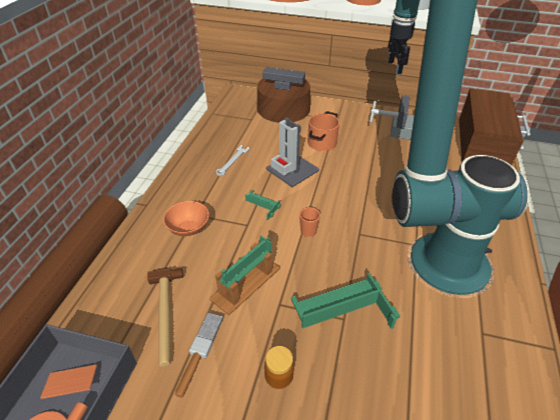

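View pics/wrist0.png

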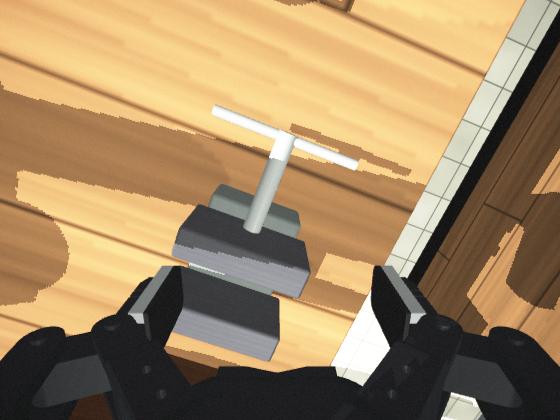

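Scene view: there are three green brackets. The large one lies at (330,180), one sits in the wooden cradle at (363,217), and a small one lies at (286,265). The cradle one is middle-sized and matches the task. The upright with the red catch is at (225,260). Next I'll enlarge both and measure them.

```bash
cat > h.py <<'E'
import numpy as np,cv2
def pts(c,T=None):
    z=c["range_z"].astype(float); v,u=np.indices(z.shape)
    P=np.stack([(u-c["cx"])/c["fx"]*z,(v-c["cy"])/c["fy"]*z,z],-1)
    T=c["T"] if T is None else T
    W=P@T[:3,:3].T+T[:3,3]; W[z<=0]=np.nan
    return W
def Rq(q):
    from scipy.spatial.transform import Rotation as R
    return R.from_quat(q).as_matrix()
def crop(c,u0,v0,u1,v1,s,f):
    cv2.imwrite(f,cv2.resize(c["color"][v0:v1,u0:u1,::-1],None,fx=s,fy=s,interpolation=cv2.INTER_CUBIC))
E
python3 - <<'E'
from h import *
for n,boxes in (("scene",[(325,190,400,245),(180,210,260,300)]),("side",[(200,225,290,315),(255,110,335,190)])):
    c=dict(np.load(f"pics/{n}0.npz"));W=pts(c)
    ims=[]
    for b in boxes:
        im=c["color"][b[1]:b[3],b[0]:b[2],::-1]; ims.append(cv2.resize(im,(400,int(400*im.shape[0]/im.shape[1]))))
    h=max(i.shape[0] for i in ims)
    cv2.imwrite(f"pics/crop_{n}.png",np.hstack([cv2.copyMakeBorder(i,0,h-i.shape[0],0,0,0) for i in ims]))
    hsv=cv2.cvtColor(c["color"],cv2.COLOR_RGB2HSV)
    b=boxes[0]
    m=np.zeros(hsv.shape[:2],bool);m[b[1]:b[3],b[0]:b[2]]=1
    g=m&(hsv[...,0]>55)&(hsv[...,0]<95)&(hsv[...,1]>80)&~np.isnan(W[...,0])
    P=W[g];print(n,len(P),P.min(0),P.max(0))
    top=P[P[:,2]>np.percentile(P[:,2],97)-0.03]
    for z0 in np.arange(.06,.24,.01):
        s=P[(P[:,2]>=z0)&(P[:,2]<z0+.01)]
        if len(s)>3: 
            r=cv2.minAreaRect(s[:,:2].astype(np.float32)*1000); print(round(z0,3),len(s),np.round(r[0]),np.round(r[1]),round(r[2],1))
    # post
    b=boxes[1]; m=np.zeros(hsv.shape[:2],bool);m[b[1]:b[3],b[0]:b[2]]=1
    Q=W[m&(W[...,2]>.005)]
    for z0 in np.arange(0.00,.26,.02):
        s=Q[(Q[:,2]>=z0)&(Q[:,2]<z0+.02)]
        if len(s)>3:
            r=cv2.minAreaRect(s[:,:2].astype(np.float32)*1000); print("post",round(z0,3),len(s),np.round(r[0]),np.round(r[1]),round(r[2],1))
E
```

```text
scene 155 [0.33585981 0.1361395  0.02396451] [0.54932011 0.29253953 0.12035614]
0.07 5 [522. 185.] [35. 11.] 67.3
0.1 35 [518. 203.] [129.  13.] 67.2
0.11 26 [519. 200.] [132.  14.] 67.7
post 0.0 1202 [ 425. -247.] [263. 376.] 70.1
post 0.02 57 [ 520. -274.] [138.  63.] 50.3
post 0.04 153 [ 539. -247.] [71. 63.] 55.6
post 0.06 269 [ 538. -245.] [69. 68.] 55.4
post 0.08 77 [ 532. -263.] [33. 55.] 57.3
post 0.1 88 [ 539. -253.] [32. 68.] 29.5
post 0.12 88 [ 530. -262.] [33. 64.] 58.5
post 0.14 105 [ 530. -262.] [34. 59.] 57.2
post 0.16 133 [ 527. -262.] [37. 65.] 56.8
post 0.18 214 [ 527. -262.] [37. 67.] 59.2
side 875 [0.47144436 0.13222998 0.01577344] [0.56501329 0.28163543 0.12752869]
0.07 319 [513. 216.] [149.  29.] 56.5
0.08 135 [513. 215.] [149.  21.] 61.3
0.09 128 [511. 208.] [161.  16.] 61.5
0.1 144 [520. 203.] [160.  30.] 59.1
0.11 137 [512. 213.] [151.  33.] 69.2
0.12 11 [549. 275.] [7. 5.] 19.0
post 0.0 1314 [ 529. -420.] [321. 487.] 16.6
post 0.02 398 [ 530. -441.] [247. 424.] 23.8
post 0.04 453 [ 515. -417.] [243. 398.] 19.6
post 0.06 502 [ 479. -375.] [366. 107.] 72.5
post 0.08 348 [ 471. -391.] [333. 106.] 75.3
post 0.1 95 [ 530. -256.] [32. 67.] 67.7
post 0.12 105 [ 529. -257.] [33. 66.] 67.2
post 0.14 113 [ 528. -258.] [32. 64.] 60.4
post 0.16 112 [ 527. -261.] [39. 62.] 60.7
post 0.18 192 [ 527. -262.] [41. 65.] 60.5
post 0.2 8 [ 521. -266.] [ 8. 49.] 57.4
```

View pics/crop_scene.png

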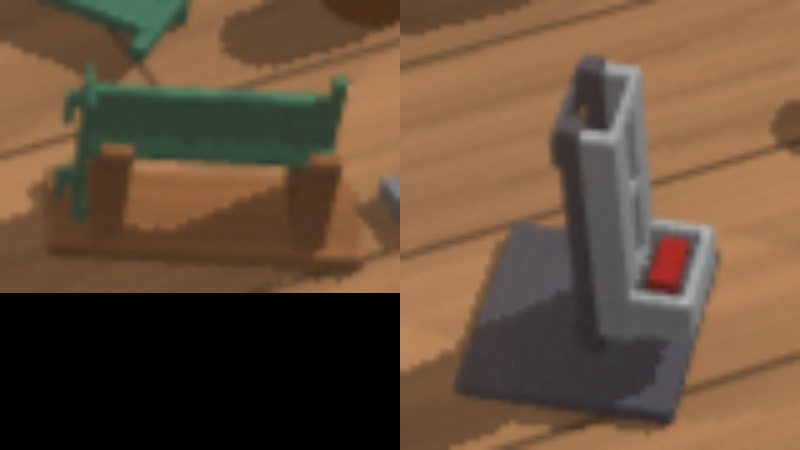

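View pics/crop_side.png

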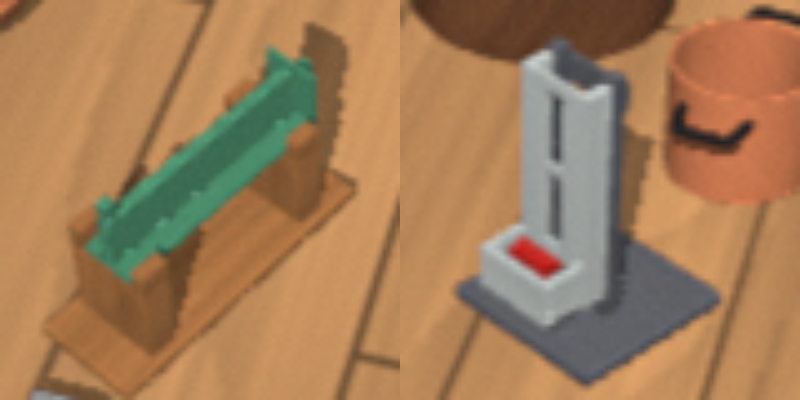

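Scene crop: the bracket's hooks point left, towards −y, and the post's slotted face with the red catch points towards +y/+x. Both axes are near 60°, so the wrist only needs a small turn. Next I'll look down on the post with the wrist camera.

```bash
cat >> h.py <<'E'
def goal(ang_deg,p):
    a=np.radians(ang_deg); x=[np.cos(a),np.sin(a),0]; z=[0,0,-1]; y=np.cross(z,x)
    T=np.eye(4);T[:3,:3]=np.stack([x,y,z],1);T[:3,3]=p;return T
def cur(s):
    T=np.eye(4);T[:3,:3]=Rq(s["orientation"]);T[:3,3]=s["tool_pos"];return T
def rel(T0,T1):
    from scipy.spatial.transform import Rotation as R
    D=np.linalg.inv(T0)@T1; rv=np.degrees(R.from_matrix(D[:3,:3]).as_rotvec()); t=D[:3,3]*100
    print("row",np.round(rv,2),np.round(t,2),"n>=",np.linalg.norm(t)/5,np.linalg.norm(rv)/8.59)
E
python3 - <<'E'
from h import *; from rig import robot
rel(cur(robot.observe()),goal(60,[.55,-.22,.40]))
E
```

```text
row [ -0.1   -0.04 -38.98] [ 43.45 -27.21 -16.92] n>= 10.797521377641084 4.5381711443283494
```

Request:
send_rows(
  commands=[0, 0, -19, 20, -13, -12, 8.5, 0, 0, -39, 43.5, -27.2, -16.9, 8.5, 0, 0, -39, 43.5, -27.2, -16.9, 8.5, 0, 0, -39, 43.5, -27.2, -16.9, 8.5, 0, 0, -39, 43.5, -27.2, -16.9, 8.5, 0, 0, -39, 43.5, -27.2, -16.9, 8.5, 0, 0, -39, 43.5, -27.2, -16.9, 8.5, 0, 0, -39, 43.5, -27.2, -16.9, 8.5, 0, 0, -39, 43.5, -27.2, -16.9, 8.5, 0, 0, -39, 43.5, -27.2, -16.9, 8.5],
  force=60,
)

```text
clock: 1.15
tool_pos: [0.5278, -0.2494, 0.3885]
orientation: [0.866, 0.5, -0.0, -0.0]
force: [0.3, -0.1, -0.5]
grip_width: 0.0847
```

Run:
```python
from h import *; from rig import robot
rel(cur(robot.observe()),goal(60,[.55,-.22,.40]))
```

```text
row [-0.01  0.    0.01] [ 3.66  0.45 -1.15] n>= 0.7715943850367493 0.0019248143985052132
```

Request:
send_rows(
  commands=[0, 0, 0, 1.8, 0.5, 0, 8.5, 0, 0, 0, 1.8, 0.5, 0, 8.5, 0, 0, 0, 1.8, 0.5, 0, 8.5, 0, 0, 0, 1.8, 0.5, 0, 8.5],
)

```text
clock: 1.55
tool_pos: [0.5396, -0.2388, 0.3874]
orientation: [0.866, 0.5, -0.001, -0.0]
force: [-0.4, 0.5, -0.9]
grip_width: 0.085
```

Run:
```python
from h import *; from rig import robot,camera
s=robot.observe(); c=camera("wrist"); c["T"]=cur(s)@c["T_tool_cam"]; np.savez("pics/wpost.npz",**c)
print(s["tool_pos"],s["qvel"]); cv2.imwrite("pics/wpost.png",c["color"][:,:,::-1])
```

```text
[ 0.53963309 -0.23883206  0.38737076] [-0.01078273 -0.00127854 -0.00126883  0.00280706 -0.00130001  0.00229846]
```

View pics/wpost.png

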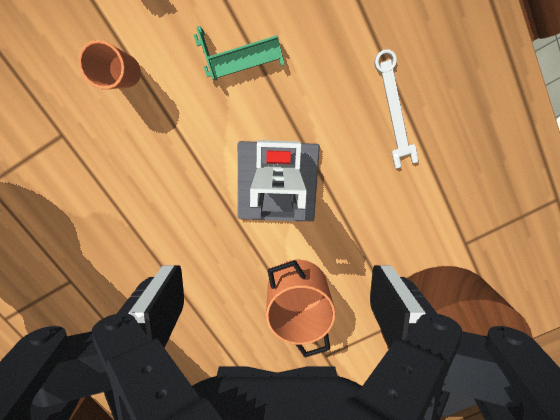

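Wrist view: the post is at (278,180), its red catch at (278,157) faces +tool-x, and it is nearly aligned with the tool already. I'll fit the strip's face plane from the depth.

Run:
```python
from h import *
c=dict(np.load("pics/wpost.npz"));W=pts(c)
crop(c,225,130,335,230,6,"pics/wpost_c.png")
Z=W[130:230:4,270:288:6,2]; 
for i,v in enumerate(range(134,226,3)):
    print(v,np.round(W[v,[250,262,270,278,286,294,304]]*1000).astype(int).tolist())
```

```text
134 [[519, -188, -1], [535, -197, 0], [546, -204, 0], [558, -210, 2], [569, -217, 0], [580, -223, 0], [593, -231, -1]]
137 [[516, -192, 1], [533, -201, 1], [544, -208, 2], [555, -214, 0], [566, -221, 1], [577, -227, 2], [591, -235, 1]]
140 [[514, -196, -1], [534, -203, 40], [542, -212, 1], [553, -219, -1], [564, -225, 0], [575, -231, 1], [589, -239, 2]]
143 [[513, -199, 12], [534, -205, 68], [544, -211, 68], [554, -216, 69], [564, -222, 68], [573, -228, 67], [587, -243, 5]]
146 [[510, -203, 13], [532, -209, 67], [542, -214, 70], [552, -220, 67], [562, -225, 69], [571, -231, 69], [584, -246, 12]]
149 [[508, -207, 12], [524, -217, 13], [536, -223, 14], [546, -230, 13], [557, -236, 12], [568, -242, 11], [582, -250, 15]]
152 [[505, -211, 13], [522, -221, 12], [538, -221, 70], [548, -227, 72], [557, -233, 70], [566, -246, 14], [580, -254, 13]]
155 [[503, -216, 12], [520, -225, 13], [536, -225, 71], [546, -230, 71], [555, -236, 70], [564, -250, 14], [577, -258, 13]]
158 [[500, -220, 12], [517, -229, 14], [534, -228, 70], [543, -234, 69], [553, -240, 69], [561, -255, 14], [575, -262, 14]]
1
[... 2094 characters left out ...]
], [497, -316, 14], [508, -323, 13], [540, -274, 197], [550, -279, 197]]
212 [[498, -252, 198], [504, -265, 175], [512, -270, 175], [520, -275, 173], [528, -279, 173], [539, -277, 196], [548, -282, 198]]
215 [[496, -255, 198], [504, -265, 185], [512, -270, 185], [520, -274, 184], [527, -280, 182], [537, -279, 198], [546, -285, 198]]
218 [[494, -258, 197], [504, -267, 191], [511, -271, 190], [519, -276, 191], [527, -280, 190], [535, -282, 198], [545, -287, 199]]
221 [[442, -314, 0], [460, -324, 0], [472, -331, 2], [484, -338, 1], [496, -346, -1], [508, -351, 3], [523, -361, 0]]
224 [[439, -318, 1], [457, -329, 1], [469, -336, 1], [481, -343, 0], [493, -350, 1], [505, -357, 2], [520, -365, 2]]
```

View pics/wpost_c.png

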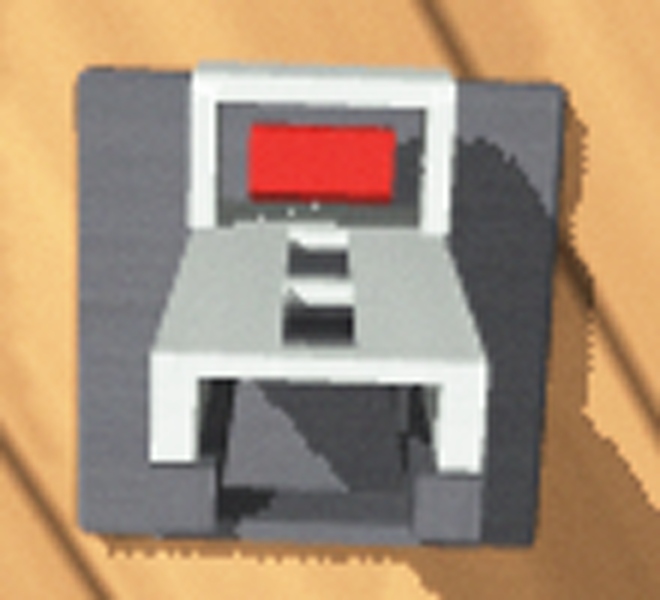

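```bash
cat > post.py <<'E'
from h import *
c=dict(np.load("pics/wpost.npz"));W=pts(c)
hsv=cv2.cvtColor(c["color"],cv2.COLOR_RGB2HSV)
# face pts
a0=np.radians(240); 
m=np.zeros(W.shape[:2],bool); m[168:187,250:310]=1
P=W[m]; P=P[(P[:,2]>75)&False] if False else P[(P[:,2]>.08)&(P[:,2]<.188)]
A=None
keep=np.ones(len(P),bool)
for _ in range(6):
    # n.(x,y)=d ignoring tilt
    mu=P[keep,:2].mean(0); u,s,vt=np.linalg.svd(P[keep,:2]-mu); n=vt[1]; n=n if n@[-.5,-.87]>0 else -n
    r=(P[:,:2]-mu)@n; keep=abs(r)<.003
print("face n ang",np.degrees(np.arctan2(n[1],n[0])),"mu",mu,"n",keep.sum(),"std",r[keep].std())
t=np.array([-n[1],n[0]])
# x tilt with z
print("tilt slope",np.polyfit(P[keep,2],r[keep],1))
# width: top edge bright
top=W[186:212,240:320].reshape(-1,3); top=top[(top[:,2]>.188)&(top[:,2]<.2)]
d=(top[:,:2]-mu)@t; x=(top[:,:2]-mu)@n
print("top lateral",d.min(),d.max(),"x",np.percentile(x,[0,2,50,98]), "z",np.median(top[:,2]))
s=(d>d.min()-1)
lo,hi=np.percentile(d,[.5,99.5])
f=(P[:,:2]-mu)@t; print("face lateral",f[keep].min(),f[keep].max())
red=((hsv[...,0]<8)|(hsv[...,0]>172))&(hsv[...,1]>180)
red[:145]=0;red[168:]=0;red[:,:260]=0;red[:,300:]=0
R=W[red]; d=(R[:,:2]-mu)@t; print("red lateral",d.min(),d.max(),np.median(R[:,2]))
H=W[140:166,250:306].reshape(-1,3);H=H[(H[:,2]>.06)&(H[:,2]<.08)];d=(H[:,:2]-mu)@t;x=(H[:,:2]-mu)@n;print("housing lat",d.min(),d.max(),"x",x.min(),x.max(),np.median(H[:,2]))
cc=(np.percentile(d,1)+np.percentile(d,99))/2
print("mark xy with lateral 0 =",mu, "t",t)
E
python3 post.py
```

```text
face n ang -121.93018587290696 mu [ 0.53494134 -0.24625538] n 671 std 0.00039690654724568793
tilt slope [-2.31443516e-04  3.14893705e-05]
top lateral -0.029150960021597592 0.03090338071584952 x [-0.00055008 -0.00019624  0.00581091  0.02292947] z 0.19372996727373637
face lateral -0.029082468414429512 0.030843644596280074
red lateral nan nan nan
housing lat -0.029343465495121568 0.03180386998556344 x -0.036230159852752596 -0.0033758931586355995 0.06909971027871237
mark xy with lateral 0 = [ 0.53494134 -0.24625538] t [ 0.84869317 -0.52888554]
```

Post: face axis −121.9°, strip 60 mm wide as described, top at 193.7 mm, so the seat is about 47.5 mm. The mark is at xy ≈ (0.5357, −0.2467). Now the bracket.

Run:
```python
from h import *; from rig import robot
rel(cur(robot.observe()),goal(62,[.53,.19,.34]))
```

```text
row [-0.07  0.03 -2.07] [ 36.65 -22.32   4.76] n>= 8.635664668173312 0.24127369456717665
```

Request:
send_rows(
  commands=[0, 0, -2, 36.7, -22.3, 2, 8.5, 0, 0, -2, 36.7, -22.3, 2, 8.5, 0, 0, -2, 36.7, -22.3, 4.7, 8.5, 0, 0, -2, 36.7, -22.3, 4.7, 8.5, 0, 0, -2, 36.7, -22.3, 4.7, 8.5, 0, 0, -2, 36.7, -22.3, 4.7, 8.5, 0, 0, -2, 36.7, -22.3, 4.7, 8.5, 0, 0, -2, 36.7, -22.3, 4.7, 8.5, 0, 0, -2, 36.7, -22.3, 4.7, 8.5, 0, 0, -2, 36.7, -22.3, 4.7, 8.5],
)

```text
clock: 2.6
tool_pos: [0.5299, 0.1936, 0.3397]
orientation: [0.856, 0.516, -0.001, -0.001]
force: [0.4, -0.5, 0.3]
grip_width: 0.0851
```

Request:
send_rows(
  commands=[0, 0, 0, 0, 0, 0, 8.5, 0, 0, 0, 0, 0, 0, 8.5, 0, 0, 0, 0, 0, 0, 8.5],
)

```text
clock: 2.9
tool_pos: [0.5311, 0.1895, 0.3415]
orientation: [0.858, 0.514, 0.0, 0.0]
force: [0.5, -0.4, -0.4]
grip_width: 0.085
```

Run:
```python
from h import *; from rig import robot,camera
s=robot.observe(); c=camera("wrist"); c["T"]=cur(s)@c["T_tool_cam"]; np.savez("pics/wbr.npz",**c)
print(s["tool_pos"],s["qvel"]); cv2.imwrite("pics/wbr.png",c["color"][:,:,::-1])
```

```text
[0.53111499 0.18951761 0.34145982] [ 0.00105875 -0.00038018 -0.00045439  0.00087392 -0.00049072  0.00056079]
```

View pics/wbr.png

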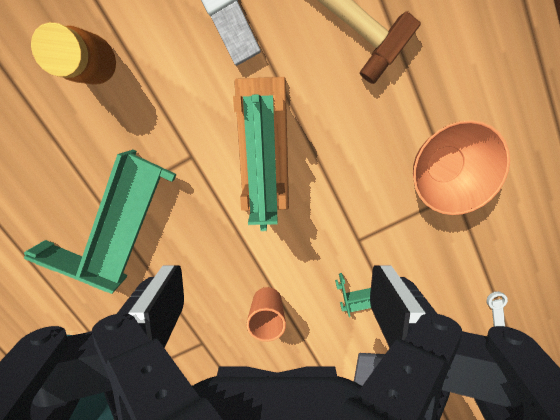

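The cradle bracket runs from (256,95) at its free end to (263,228) at the hooks. It is middle-sized compared with the large one at (120,220) and the small one at (355,297). Next I'll fit its web, flange and plate.

```bash
cat > br.py <<'E'
from h import *
c=dict(np.load("pics/wbr.npz"));W=pts(c)
crop(c,220,65,310,240,4,"pics/wbr_c.png")
hsv=cv2.cvtColor(c["color"],cv2.COLOR_RGB2HSV)
g=(hsv[...,0]>60)&(hsv[...,0]<95)&(hsv[...,1]>80)
m=np.zeros_like(g);m[85:235,238:290]=1
P=W[g&m];print(len(P),P.min(0),P.max(0))
h,e=np.histogram(P[:,2],np.arange(.0,.14,.004));print([(round(b,3),a) for a,b in zip(h,e)if a])
# web top
w=P[(P[:,2]>.104)&(P[:,2]<.1135)]
for _ in range(6):
    mu=w[:,:2].mean(0);u,s,vt=np.linalg.svd(w[:,:2]-mu,full_matrices=False);n=vt[0];n=n if n[1]<0 else -n
    r=(w[:,:2]-mu)@vt[1]; w=w[abs(r)<.0048]
t=np.array([-n[1],n[0]])
print("web ang",np.degrees(np.arctan2(n[1],n[0])),"z",np.median(w[:,2]),len(w))
x=(P[:,:2]-mu)@n; y=(P[:,:2]-mu)@t
print("webtop y",np.percentile((w[:,:2]-mu)@t,[1,50,99]))
print("all x",x.min(),x.max())
for x0 in np.arange(-.09,.12,.004):
    k=(x>=x0)&(x<x0+.004)
    if k.sum()>1: 
        kw=k&(P[:,2]>.104); print(round(x0,3),k.sum(),"z",np.round(np.percentile(P[k,2],[5,50,100])*1000),"y",np.round([y[k].min()*1e3,y[k].max()*1e3],1),"top y",np.round([y[kw].min()*1e3,y[kw].max()*1e3],1) if kw.any() else "")
print("mu",mu,"n",n,"t",t)
E
python3 br.py
```

```text
3613 [nan nan nan] [nan nan nan]
[(np.float64(0.068), np.int64(1)), (np.float64(0.072), np.int64(2131)), (np.float64(0.076), np.int64(177)), (np.float64(0.08), np.int64(36)), (np.float64(0.084), np.int64(30)), (np.float64(0.088), np.int64(37)), (np.float64(0.092), np.int64(40)), (np.float64(0.096), np.int64(39)), (np.float64(0.1), np.int64(66)), (np.float64(0.104), np.int64(56)), (np.float64(0.108), np.int64(821)), (np.float64(0.112), np.int64(98)), (np.float64(0.116), np.int64(4)), (np.float64(0.12), np.int64(13)), (np.float64(0.124), np.int64(45))]
web ang -116.03157275626745 z 0.11065818316450624 882
webtop y [-4.12046198e-03 -1.51331520e-05  3.84638142e-03]
all x nan nan
-0.078 60 z [ 74.  75. 127.] y [-17.5  17.3] top y [-3.1  3.9]
-0.074 104 z [ 74.  75. 126.] y [-17.8  17.2] top y [-3.4  3.9]
-0.07 109 z [ 74.  75. 126.] y [-17.   17.1] top y [-3.6  3.8]
-0.066 102 z [ 73.  75. 113.] y [-17.2  16.9] top y [-3.7  3.9]
-0.062 108 z [ 73.  75. 112.] y [-17.4  16.7] top y [-4.1  3.9]
-0.058 97 z [ 73.  75. 112.] y [-17.6  16.5] top y [-4.2  3.7]
-0.054 99 z [ 74.  75. 111.] y [-16
[... 1519 characters left out ...]
  3.3]
0.046 79 z [ 73.  75. 113.] y [-16.7  16.2] top y [-4.2  3.2]
0.05 77 z [ 74.  75. 112.] y [-17.  16.] top y [-3.2  2.9]
0.054 77 z [ 74.  75. 112.] y [-17.   17.2] top y [-3.4  3.7]
0.058 76 z [ 74.  75. 112.] y [-17.4  17.1] top y [-3.6  3.7]
0.062 78 z [ 73.  75. 112.] y [-17.6  16.9] top y [-3.9  3.5]
0.066 282 z [ 74.  94. 114.] y [-17.8  16.8] top y [-17.6  16.7]
0.07 56 z [109. 113. 114.] y [-17.4  16.7] top y [-17.4  16.7]
0.074 4 z [103. 104. 104.] y [-2.3  2.7] top y [2.7 2.7]
0.078 20 z [101. 103. 105.] y [-3.8  3.7] top y [-2.5  2.6]
0.082 8 z [102. 104. 105.] y [-2.7  2.5] top y [-1.3  2.5]
mu [0.51877569 0.20961731] n [-0.43886636 -0.89855235] t [ 0.89855235 -0.43886636]
```

View pics/wbr_c.png

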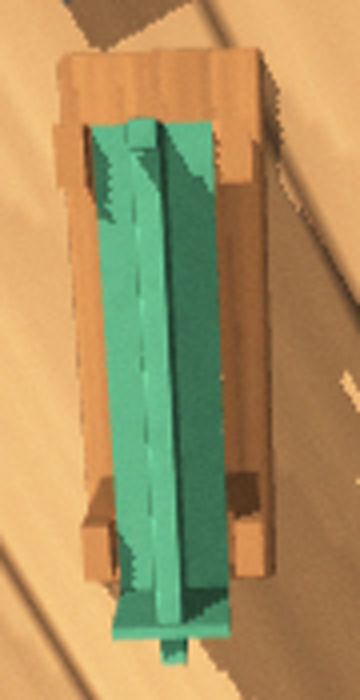

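```bash
cat >> br.py <<'E'
print('----')
k=(abs(y)>6e-3)&(P[:,2]>.1115)
print("plate top x",np.round(np.percentile(x[k],[0,5,50,95,100])*1e3,1),k.sum(),"y",y[k].min(),y[k].max(),"z",np.median(P[k,2]))
k=(abs(y)>6e-3)&(P[:,2]>.08)&(P[:,2]<.105);print("front face x",np.round(np.percentile(x[k],[1,50,99])*1e3,1),k.sum())
k=(P[:,2]<.078)&(P[:,2]>.07);print("flange x min",np.nanmin(x[k]),"y",np.nanpercentile(y[k],[.5,99.5]))
fr=np.nanmedian(x[(abs(y)>6e-3)&(P[:,2]>.08)&(P[:,2]<.105)])
back=fr+.004
for b in(back,):
    gp=mu+n*(b-.066); print("grip xy",gp)
from rig import robot
T0=cur(robot.observe())
G=goal(np.degrees(np.arctan2(-n[1],-n[0])),[*gp,.095-.019+.004]); 
U=G.copy();U[2,3]=.20
rel(T0,U); rel(T0,G)
E
python3 br.py | sed -n '/----/,$p'
```

```text
----
plate top x [69.3 69.4 70.8 72.1 72.4] 41 y -0.0174620304745014 0.01672817815246302 z 0.11261999286696733
front face x [68.7 69.4 70. ] 110
flange x min -0.07639725380183557 y [-0.01766663  0.01721537]
grip xy [0.51554113 0.20299474]
row [ 0.03 -0.01 -2.09] [ 0.44 -2.01 14.15] n>= 2.859531443246334 0.24310654817247732
row [ 0.03 -0.01 -2.09] [ 0.44 -2.02 26.15] n>= 5.246031661200792 0.24310654817247732
```

Request:
send_rows(
  commands=[0, 0, -2.1, 0.4, -2, 5, 8.5, 0, 0, -2.1, 0.4, -2, 10, 8.5, 0, 0, -2.1, 0.4, -2, 14, 8.5, 0, 0, -2.1, 0.4, -2, 16, 8.5, 0, 0, -2.1, 0.4, -2, 16, 8.5, 0, 0, -2.1, 0.4, -2, 16, 8.5],
)

```text
clock: 3.55
tool_pos: [0.5155, 0.2035, 0.1818]
orientation: [0.848, 0.53, 0.0, 0.0]
force: [0.6, -0.1, 0.9]
grip_width: 0.085
```

```bash
python3 br.py | tail -1
python3 - <<'E'
from h import *; from rig import robot,camera
s=robot.observe(); c=camera("wrist");cv2.imwrite("pics/w2.png",c["color"][:,:,::-1])
E
```

```text
row [ 0.02 -0.02  0.08] [-0.05  0.02 10.18] n>= 2.0363199704970576 0.010024677030025669
```

View pics/w2.png

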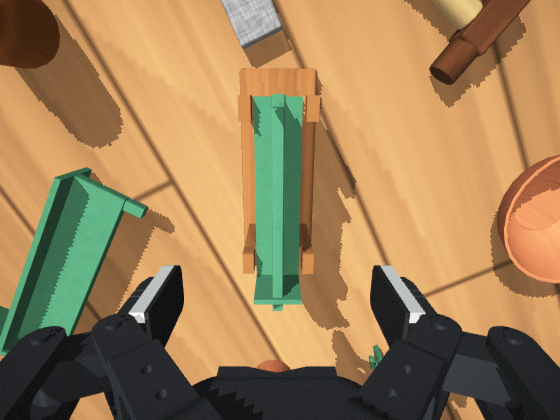

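Run:
```python
from h import *; from rig import robot,camera
T=cur(robot.observe()); c=camera("wrist");W=pts(c,c["T_tool_cam"])
k=(W[...,2]>.0)&(abs(W[...,0])<.06)&(abs(W[...,1])<.10)&(abs(W[...,1])>.04)
P=W[k]
for a in np.arange(-.1,.1,.02):
    s=P[(P[:,1]>=a)&(P[:,1]<a+.02)]
    if len(s):print(round(a,2),"min tool z",s[:,2].min(), "x",s[s[:,2].argmin(),0])
```

```text
-0.1 min tool z 0.17971017536420933 x 0.02914503871512887
-0.08 min tool z 0.17987376538026043 x -0.015291308002340465
-0.06 min tool z 0.17948365529515295 x -0.006655244395544907
0.04 min tool z 0.18005215641708164 x 0.01906954160212794
0.06 min tool z 0.18048125546558294 x -0.0498693689677463
0.08 min tool z 0.1803234944080158 x -0.05902399002278347
```

The space for the fingers is free, only table below. I'll descend and close.

Request:
send_rows(
  commands=[0, 0, 0, 0, 0, 4, 8.5, 0, 0, 0, 0, 0, 7.5, 8.5, 0, 0, 0, 0, 0, 9.5, 8.5, 0, 0, 0, 0, 0, 10.2, 8.5, 0, 0, 0, 0, 0, 10.2, 8.5, 0, 0, 0, 0, 0, 10.2, 8.5],
)

```text
clock: 4.25
tool_pos: [0.5168, 0.2047, 0.0814]
orientation: [0.848, 0.531, 0.002, 0.0]
force: [0.5, -0.1, -0.4]
grip_width: 0.085
```

Request:
send_rows(
  commands=[0, 0, 0, 0, 0, 0, 4, 0, 0, 0, 0, 0, 0, 2, 0, 0, 0, 0, 0, 0, 1.2, 0, 0, 0, 0, 0, 0, 0, 0, 0, 0, 0, 0, 0, 0, 0, 0, 0, 0, 0, 0, 0, 0, 0, 0, 0, 0, 0, 0],
  force=60,
)

```text
clock: 4.95
tool_pos: [0.5153, 0.2041, 0.0795]
orientation: [0.847, 0.531, 0.0, 0.0]
force: [0.1, -0.6, 2.2]
grip_width: 0.0068
```

Request:
send_rows(
  commands=[0, 0, 0, 0, 0, 0, 0, 0, 0, 0, 0, 0, -1, 0, 0, 0, 0, 0, 0, -3, 0, 0, 0, 0, 0, 0, -6, 0, 0, 0, 0, 0, 0, -9, 0, 0, 0, 0, 0, 0, -10.5, 0, 0, 0, 0, 0, 0, -10.5, 0, 0, 0, 0, 0, 0, -10.5, 0],
  force=110,
)

```text
clock: 5.75
tool_pos: [0.514, 0.2039, 0.1829]
orientation: [0.847, 0.531, -0.001, -0.0]
force: [-0.8, -0.6, -5.1]
grip_width: 0.0062
```

Run:
```python
from h import *; from rig import robot,camera
s=robot.observe(); print(s["tool_pos"],s["force"],s["torque"],s["grip_width"])
c=camera("wrist");c["T"]=cur(s)@c["T_tool_cam"];np.savez("pics/w3.npz",**c);cv2.imwrite("pics/w3.png",c["color"][:,:,::-1])
c=camera("side");cv2.imwrite("pics/s3.png",c["color"][:,:,::-1])
```

```text
[0.51397404 0.20389515 0.182893  ] [-0.76742389 -0.59675517 -5.09088517] [ 0.0564491  -0.00283498  0.02101872] 0.006230656145982333
```

View pics/w3.png

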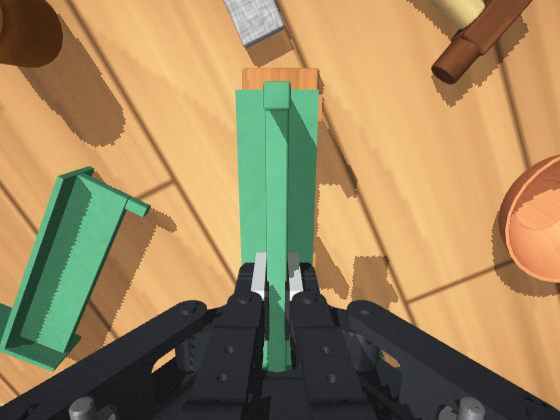

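View pics/s3.png

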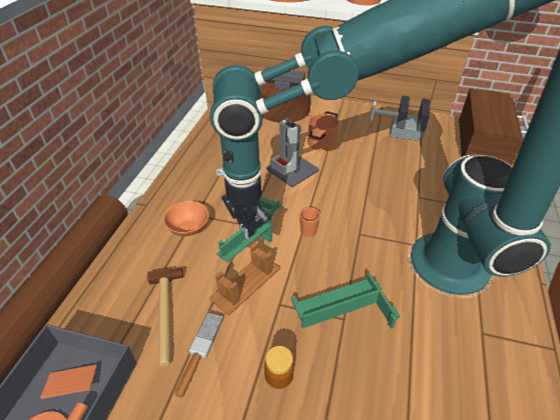

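Bracket is lifted (≈5 N) and level in both views. Next I'll measure its pose in the tool frame.

```bash
cat > inhand.py <<'E'
from h import *
import sys
c=dict(np.load(sys.argv[1]));W=pts(c,c["T_tool_cam"])
hsv=cv2.cvtColor(c["color"],cv2.COLOR_RGB2HSV)
g=(hsv[...,0]>60)&(hsv[...,0]<95)&(hsv[...,1]>80)
m=np.zeros_like(g);m[60:262,225:330]=1
P=W[g&m];P=P[~np.isnan(P[:,0])];P=P[abs(P[:,1])<.04]
h,e=np.histogram(P[:,2],np.arange(-.05,.12,.004));print([(round(b,3),int(a)) for a,b in zip(h,e)if a>5])
zt=P[:,2]
fl=P[(zt>zt.max()-.006)|((zt>-.001)&(zt<.012))]
A=np.c_[fl[:,:2],np.ones(len(fl))];k=np.ones(len(fl),bool)
for _ in range(5):
    q,*_=np.linalg.lstsq(A[k],fl[k,2],rcond=None); r=fl[:,2]-A@q;k=abs(r)<.0015
print("flange top plane tool z at x=0:",q[2],"slope deg x,y",np.degrees(q[:2]),k.sum())
f=fl[k];print("flange x max",np.percentile(f[:,0],[99,100]))
def mid(S):
    xs=[];ys=[]
    for x0 in np.arange(.03,.07,.004):
        s=S[(S[:,0]>x0)&(S[:,0]<x0+.004)]
        if len(s)>5: xs.append(x0+.002);ys.append((s[:,1].min()+s[:,1].max())/2)
    p=np.polyfit(xs,ys,1);return np.degrees(p[0]),p[1],len(xs)
print("flange yaw deg, y at 0",mid(f))
w=P[(P[:,2]<q[2]-.030)&(P[:,2]>q[2]-.038)];print("web yaw,y0",mid(w),"web top z",np.median(w[:,2]),"slope",np.degrees(np.polyfit(w[:,0],w[:,2],1)[0]))
E
python3 inhand.py pics/w3.npz
```

```text
[(np.float64(-0.05), 67), (np.float64(-0.046), 725), (np.float64(-0.034), 3203), (np.float64(-0.03), 168), (np.float64(0.002), 8658), (np.float64(0.006), 331)]
flange top plane tool z at x=0: 0.004925946569020201 slope deg x,y [-0.03969497  0.0644071 ] 8836
flange x max [0.08262049 0.08310462]
flange yaw deg, y at 0 (np.float64(0.20306721548970752), np.float64(-0.0006884183515536044), 11)
web yaw,y0 (np.float64(-0.008529525112983662), np.float64(-0.00048024968940650186), 11) web top z -0.031067271980180722 slope -0.12579261936432676
```

```bash
cat >> h.py <<'E'
MARK=np.array([.5357,-.2467]); ANG=58.07; HT=np.array([-.0665,-.0005,.0669])
def heelgoal(dx,zheel,dy=0):
    """tool pose for heel at dx (post x), height zheel"""
    G=goal(ANG,[0,0,0]); u=-G[:2,0]; lat=np.array([-u[1],u[0]])
    h=np.r_[MARK+u*dx+lat*dy,zheel]; G[:3,3]=h-G[:3,:3]@HT; return G
def heelnow(T):
    G=goal(ANG,[0,0,0]);u=-G[:2,0];lat=np.array([-u[1],u[0]])
    h=(T@np.r_[HT,1])[:3]; a=np.degrees(np.arctan2(T[1,0],T[0,0]))
    return np.round([(h[:2]-MARK)@u*1e3,(h[:2]-MARK)@lat*1e3,h[2]*1e3,a-ANG],2)
E
python3 - <<'E'
from h import *; from rig import robot
T=cur(robot.observe()); print(heelnow(T)); rel(T,heelgoal(-.05,.115)); print(heelgoal(-.05,.115)[:3,3])
E
```

```text
[-303.85 -250.9   114.95    6.04]
row [-0.17  0.18  6.04] [-2.795e+01  2.296e+01 -1.000e-02] n>= 7.233502969166244 0.7042960107944725
[ 0.59773919 -0.14809149  0.1819    ]
```

Request:
send_rows(
  commands=[0, 0, 1, -3, 2.5, 0, 0, 0, 0, 3, -7, 6, 0, 0, 0, 0, 6, -11, 9, 0, 0, 0, 0, 6, -15, 12.4, 0, 0, 0, 0, 6, -19, 15.7, 0, 0, 0, 0, 6, -23, 19, 0, 0, 0, 0, 6, -26, 21.5, 0, 0, 0, 0, 6, -27.9, 23, 0, 0, 0, 0, 6, -27.9, 23, 0, 0, 0, 0, 6, -27.9, 23, 0, 0],
)

```text
clock: 6.85
tool_pos: [0.5987, -0.1475, 0.1817]
orientation: [0.875, 0.485, -0.001, -0.002]
force: [-0.0, 1.1, -5.1]
grip_width: 0.0063
```

```bash
python3 - <<'E'
from h import *; from rig import robot,camera
s=robot.observe();T=cur(s); print(heelnow(T),s["force"],s["torque"]); rel(T,heelgoal(-.03,.0815))
c=camera("wrist");np.savez("pics/w4.npz",**c);cv2.imwrite("pics/w4.png",c["color"][:,:,::-1])
for n in("scene","side"):
  c=camera(n);np.savez(f"pics/{n}4.npz",**c)
  crop(c,*((170,170,310,310) if n=="scene" else (220,60,360,210)),4,f"pics/{n}4.png")
E
python3 inhand.py pics/w4.npz
```

```text
[-5.1020e+01  1.7000e-01  1.1489e+02 -6.0000e-02] [-0.02205848  1.1187306  -5.09477589] [ 0.06688806 -0.00181377  0.07407697]
row [-0.25  0.03 -0.06] [-2.1  -0.04  3.34] n>= 0.7888822184183157 0.02980870822833272
[(np.float64(-0.05), 55), (np.float64(-0.046), 732), (np.float64(-0.034), 3173), (np.float64(-0.03), 195), (np.float64(0.002), 8625), (np.float64(0.006), 363)]
flange top plane tool z at x=0: 0.004967003031278842 slope deg x,y [-0.05585962 -0.03101336] 8846
flange x max [0.08258232 0.08303991]
flange yaw deg, y at 0 (np.float64(0.12104781303997107), np.float64(-0.0006693169933096176), 11)
web yaw,y0 (np.float64(-0.013457391714972875), np.float64(-0.0005060952287515488), 11) web top z -0.031005418679920807 slope -0.004489296576231137
```

View pics/scene4.png

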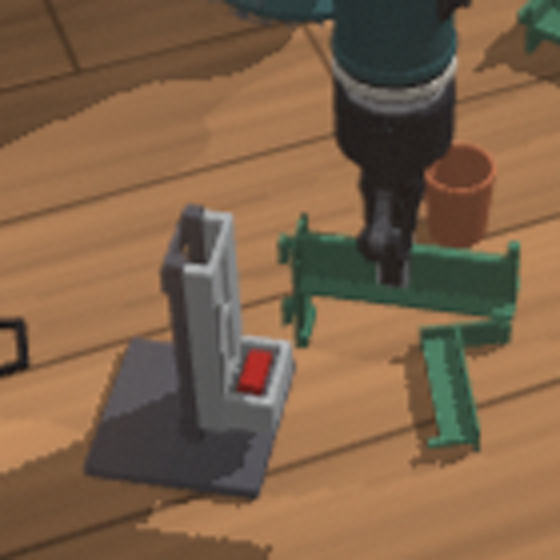

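View pics/w4.png

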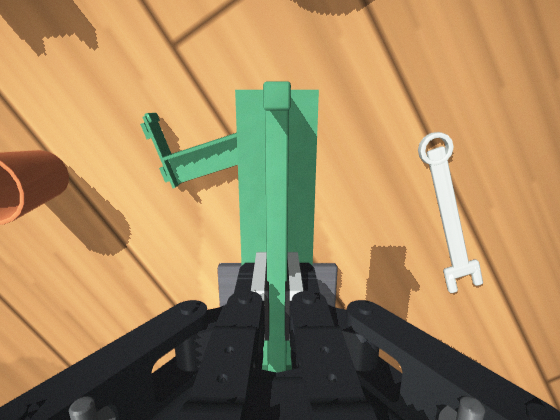

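Request:
send_rows(
  commands=[0, 0, 0, -1, 0, 1.5, 0, 0, 0, 0, -1.8, 0, 3.0, 0, 0, 0, 0, -2.4, 0, 3.3, 0, 0, 0, 0, -2.4, 0, 3.3, 0, 0, 0, 0, -2.4, 0, 3.3, 0],
)

```text
clock: 7.5
tool_pos: [0.5872, -0.1679, 0.1509]
orientation: [0.874, 0.485, 0.0, -0.0]
force: [0.5, -0.5, -4.1]
grip_width: 0.0059
```

Run:
```python
from h import *; from rig import robot,camera
s=robot.observe();T=cur(s); print(heelnow(T),s["force"],s["torque"]); rel(T,heelgoal(-.00,.0815))
for n in("scene","side"):
  c=camera(n);np.savez(f"pics/{n}5.npz",**c)
  crop(c,*((190,190,290,290) if n=="scene" else (240,80,340,190)),5.5,f"pics/{n}5.png")
```

```text
[-2.769e+01  1.550e+00  8.403e+01  1.000e-02] [ 0.48568176 -0.45992421 -4.11877221] [ 0.00263135 -0.06557579  0.00279407]
row [-0.01 -0.01  0.01] [-2.77 -0.16  0.25] n>= 0.5566795621594727 0.0021198839185952332
```

View pics/scene5.png

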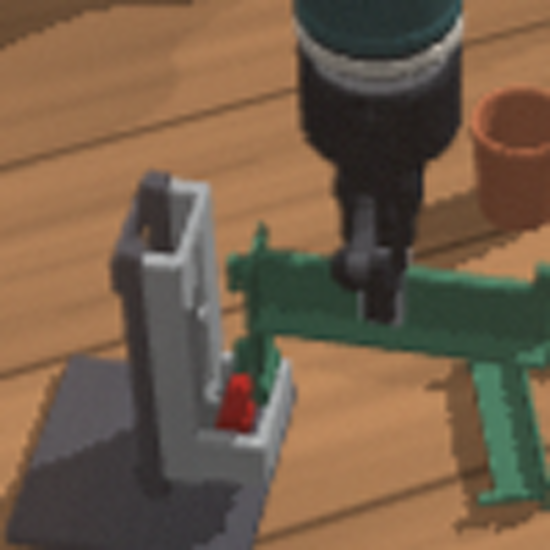

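View pics/side5.png

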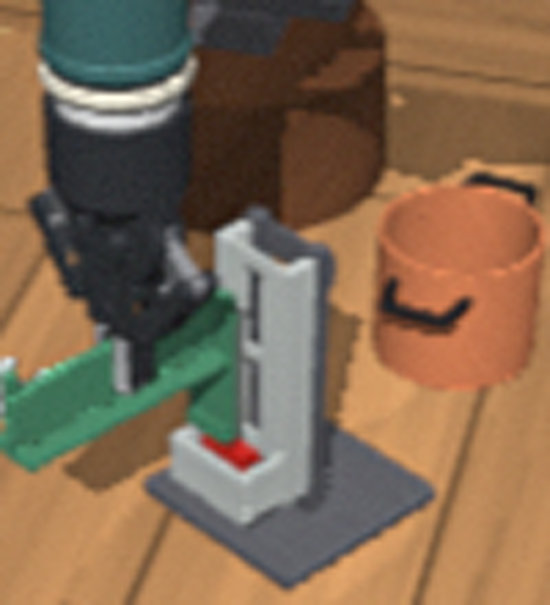

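Request:
send_rows(
  commands=[0, 0, 0, -0.5, 0, 0.2, 0, 0, 0, 0, -0.8, 0, 0.2, 0, 0, 0, 0, -0.8, 0, 0.2, 0, 0, 0, 0, -0.8, 0, 0.2, 0],
)

```text
clock: 8.0
tool_pos: [0.5832, -0.1746, 0.1492]
orientation: [0.874, 0.486, 0.0, 0.0]
force: [0.4, -0.8, -5.3]
grip_width: 0.0065
```

Run:
```python
from h import *; from rig import robot,camera
for i in range(5):
  s=robot.observe();T=cur(s); print(heelnow(T),s["force"],s["torque"]); camera("wrist")
```

```text
[-1.981e+01  1.710e+00  8.234e+01  3.000e-02] [ 0.43399003 -0.806833   -5.25196158] [ 0.04882344 -0.01836869  0.02799528]
[-1.989e+01  1.740e+00  8.233e+01  4.000e-02] [-0.08369588 -0.10671788 -5.14442412] [ 0.02672617 -0.03015243 -0.00686926]
[-1.994e+01  1.710e+00  8.229e+01  4.000e-02] [-0.12979336 -0.20768599 -5.63503872] [ 0.06554023 -0.05344876  0.03028738]
[-1.998e+01  1.680e+00  8.227e+01  5.000e-02] [-0.02529591 -0.02791464 -4.47214002] [ 0.06818888 -0.0293211  -0.05372954]
[-2.000e+01  1.680e+00  8.225e+01  5.000e-02] [-0.02411769  0.43594675 -5.09031507] [ 0.00331291  0.00085755 -0.02390078]
```

Request:
send_rows(
  commands=[0, 0, 0, 0, -0.17, 0, 0, 0, 0, 0, 0, -0.17, 0, 0, 0, 0, 0, -0.4, -0.17, 0.1, 0, 0, 0, 0, -0.8, -0.17, 0.1, 0, 0, 0, 0, -1.1, -0.17, 0.1, 0, 0, 0, 0, -1.1, -0.17, 0.1, 0],
)

```text
clock: 8.85
tool_pos: [0.5756, -0.1835, 0.1481]
orientation: [0.874, 0.485, -0.0, -0.0]
force: [-0.4, -0.1, -4.7]
grip_width: 0.0064
```

Run:
```python
from h import *; from rig import robot,camera
s=robot.observe();T=cur(s); print(heelnow(T),s["force"],s["torque"])
```

```text
[-8.230e+00 -1.200e-01  8.118e+01  1.000e-02] [-0.41349642 -0.13063466 -4.69599001] [ 0.04613262  0.02713142 -0.01460354]
```

Hooks are entering with no contact force and the bracket is centred. I'll continue slowly.

Request:
send_rows(
  commands=[0, 0, 0, -0.3, 0, 0, 0, 0, 0, 0, -0.5, 0, 0, 0, 0, 0, 0, -0.65, 0, 0, 0, 0, 0, 0, -0.65, 0, 0, 0, 0, 0, 0, -0.65, 0, 0, 0],
)

```text
clock: 9.35
tool_pos: [0.5725, -0.1884, 0.1481]
orientation: [0.874, 0.486, 0.0, -0.0]
force: [0.1, 0.0, -5.2]
grip_width: 0.0063
```

Run:
```python
from h import *; from rig import robot,camera
s=robot.observe();T=cur(s); print(heelnow(T),s["force"],s["torque"])
```

```text
[-2.430e+00 -4.000e-02  8.124e+01  4.000e-02] [ 0.12706087  0.0128611  -5.17938455] [ 0.0535967  -0.03411861 -0.07354244]
```

Now in 1 mm steps until it touches.

Request:
send_rows(
  commands=[0, 0, 0, -0.1, 0, 0, 0, 0, 0, 0, -0.1, 0, 0, 0, 0, 0, 0, -0.1, 0, 0, 0],
)

```text
clock: 9.65
tool_pos: [0.572, -0.1892, 0.1481]
orientation: [0.874, 0.486, 0.0, -0.0]
force: [0.3, -0.5, -5.0]
grip_width: 0.0063
```

Request:
send_rows(
  commands=[0, 0, 0, -0.1, 0, 0, 0, 0, 0, 0, -0.1, 0, 0, 0, 0, 0, 0, -0.1, 0, 0, 0],
)

```text
clock: 9.95
tool_pos: [0.5714, -0.1902, 0.1481]
orientation: [0.874, 0.486, 0.0, 0.0]
force: [-0.2, -0.1, -4.8]
grip_width: 0.0059
```

Run:
```python
from h import *; from rig import robot,camera
s=robot.observe();T=cur(s); print(heelnow(T),s["force"],s["torque"])
```

```text
[-3.700e-01 -2.000e-02  8.125e+01  5.000e-02] [-0.22902827 -0.11768274 -4.77938058] [-0.02014067 -0.01689848 -0.01736058]
```

Request:
send_rows(
  commands=[0, 0, 0, -0.05, 0, 0, 0, 0, 0, 0, -0.05, 0, 0, 0, 0, 0, 0, -0.05, 0, 0, 0],
)

```text
clock: 10.25
tool_pos: [0.5714, -0.1902, 0.1481]
orientation: [0.874, 0.486, 0.0, -0.0]
force: [0.9, 2.9, -5.6]
grip_width: 0.0063
```

Request:
send_rows(
  commands=[0, 0, 0, -0.05, 0, 0, 0, 0, 0, 0, -0.05, 0, 0, 0, 0, 0, 0, -0.05, 0, 0, 0],
)

```text
clock: 10.55
tool_pos: [0.5714, -0.1902, 0.1482]
orientation: [0.874, 0.486, 0.001, -0.0]
force: [2.8, 4.1, -5.5]
grip_width: 0.0064
```

Run:
```python
from h import *; from rig import robot,camera
s=robot.observe();T=cur(s); print(heelnow(T),s["force"],s["torque"])
for n in("scene","side"):
  c=camera(n);np.savez(f"pics/{n}6.npz",**c)
  crop(c,*((190,190,290,290) if n=="scene" else (240,80,340,190)),5.5,f"pics/{n}6.png")
```

```text
[-4.000e-01 -2.000e-02  8.117e+01  4.000e-02] [ 2.82688884  4.12861715 -5.49216151] [ 0.72007075 -0.37461094 -0.03316514]
```

View pics/scene6.png

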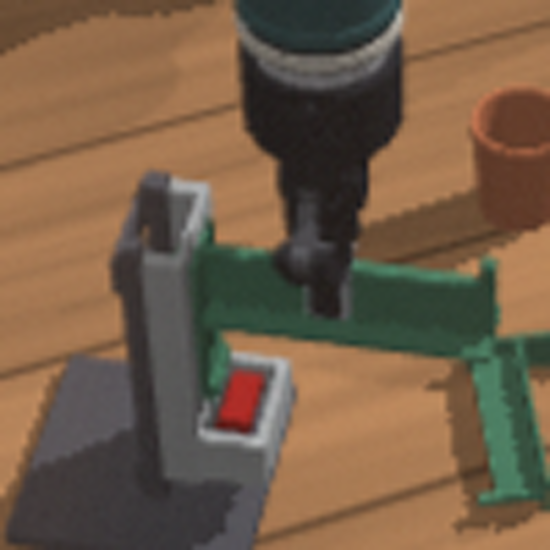

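View pics/side6.png

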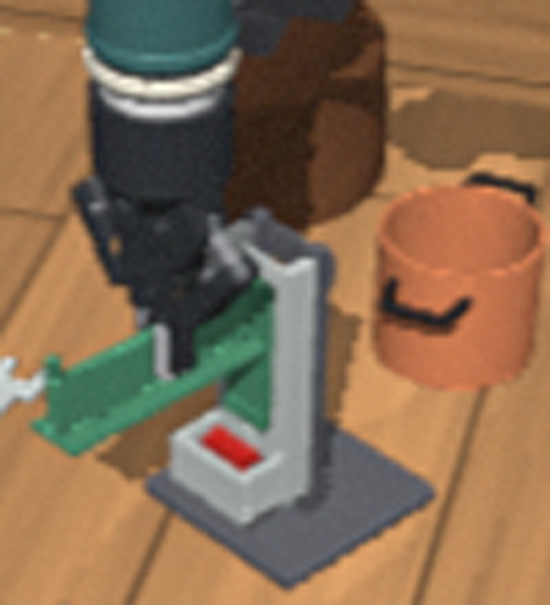

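Plate is flat on the strip (contact at −0.4 mm, 5 N). I'll ease off slightly and slide down to just above the catch.

Request:
send_rows(
  commands=[0, 0, 0, 0.08, 0, 0, 0, 0, 0, 0, 0.08, 0, 0, 0, 0, 0, 0, 0.08, 0, 0.4, 0, 0, 0, 0, 0.08, 0, 0.8, 0, 0, 0, 0, 0.08, 0, 1.2, 0, 0, 0, 0, 0.08, 0, 1.2, 0, 0, 0, 0, 0.08, 0, 1.2, 0],
)

```text
clock: 11.35
tool_pos: [0.5712, -0.1901, 0.1354]
orientation: [0.874, 0.486, -0.0, -0.0]
force: [3.0, 2.6, -7.5]
grip_width: 0.0065
```

Run:
```python
from h import *; from rig import robot,camera
s=robot.observe();T=cur(s); print(heelnow(T),s["force"],s["torque"])
```

```text
[-3.200e-01 -2.700e-01  6.847e+01  5.000e-02] [ 2.95007186  2.63139184 -7.45699257] [ 0.48516946 -0.51702125 -0.00963536]
```

Request:
send_rows(
  commands=[0, 0, 0, 0.04, 0, 0.1, 0, 0, 0, 0, 0.04, 0, 0.2, 0, 0, 0, 0, 0.04, 0, 0.2, 0],
)

```text
clock: 11.65
tool_pos: [0.5713, -0.1901, 0.134]
orientation: [0.874, 0.486, -0.0, -0.0]
force: [1.6, 1.7, -5.5]
grip_width: 0.0058
```

Request:
send_rows(
  commands=[0, 0, 0, 0, 0, 0.1, 0, 0, 0, 0, 0, 0, 0.1, 0, 0, 0, 0, 0, 0, 0.1, 0],
)

```text
clock: 11.95
tool_pos: [0.5713, -0.1902, 0.133]
orientation: [0.874, 0.486, -0.0, 0.0]
force: [1.3, 0.9, -4.1]
grip_width: 0.0062
```

Request:
send_rows(
  commands=[0, 0, 0, 0, 0, 0.1, 0, 0, 0, 0, 0, 0, 0.1, 0, 0, 0, 0, 0, 0, 0.1, 0],
)

```text
clock: 12.25
tool_pos: [0.5713, -0.1901, 0.132]
orientation: [0.874, 0.486, -0.0, -0.0]
force: [-0.0, 0.0, -5.3]
grip_width: 0.0064
```

Request:
send_rows(
  commands=[0, 0, 0, 0, 0, 0.1, 0, 0, 0, 0, 0, 0, 0.1, 0, 0, 0, 0, 0, 0, 0.1, 0],
)

```text
clock: 12.55
tool_pos: [0.5717, -0.1903, 0.1315]
orientation: [0.874, 0.486, 0.0, 0.0]
force: [0.4, 0.8, -3.8]
grip_width: 0.0065
```

Request:
send_rows(
  commands=[0, 0, 0, 0, 0, 0.1, 0, 0, 0, 0, 0, 0, 0.1, 0, 0, 0, 0, 0, 0, 0.1, 0],
)

```text
clock: 12.85
tool_pos: [0.572, -0.1901, 0.1307]
orientation: [0.874, 0.486, 0.0, 0.0]
force: [0.3, 0.5, 4.2]
grip_width: 0.0064
```

Request:
send_rows(
  commands=[0, 0, 0, 0, 0, 0.1, 0, 0, 0, 0, 0, 0, 0.1, 0, 0, 0, 0, 0, 0, 0.1, 0],
)

```text
clock: 13.15
tool_pos: [0.5717, -0.19, 0.1293]
orientation: [0.874, 0.486, 0.0, 0.0]
force: [1.0, 2.4, 5.9]
grip_width: 0.0065
```

Run:
```python
from h import *; from rig import robot,camera
s=robot.observe();T=cur(s); print(heelnow(T),s["force"],s["torque"])
```

```text
[-6.700e-01  1.000e-01  6.239e+01  5.000e-02] [0.98741453 2.3712803  5.94073109] [ 0.60317627 -0.1752695   0.03390423]
```

Request:
send_rows(
  commands=[0, 0, 0, 0, 0, 0.1, 0, 0, 0, 0, 0, 0, 0.1, 0, 0, 0, 0, 0, 0, 0.1, 0],
)

```text
clock: 13.45
tool_pos: [0.5717, -0.1899, 0.1282]
orientation: [0.874, 0.486, 0.0, 0.0]
force: [0.6, 0.1, 3.2]
grip_width: 0.006
```

Request:
send_rows(
  commands=[0, 0, 0, 0, 0, 0.1, 0, 0, 0, 0, 0, 0, 0.1, 0, 0, 0, 0, 0, 0, 0.1, 0],
)

```text
clock: 13.75
tool_pos: [0.571, -0.1898, 0.1264]
orientation: [0.874, 0.486, -0.0, -0.001]
force: [2.0, 3.4, 0.8]
grip_width: 0.006
```

Request:
send_rows(
  commands=[0, 0, 0, 0, 0, 0.1, 0, 0, 0, 0, 0, 0, 0.1, 0, 0, 0, 0, 0, 0, 0.1, 0],
)

```text
clock: 14.05
tool_pos: [0.5709, -0.1898, 0.1253]
orientation: [0.874, 0.486, -0.001, -0.001]
force: [1.3, 0.5, -4.6]
grip_width: 0.0058
```

Run:
```python
from h import *; from rig import robot,camera
s=robot.observe();T=cur(s); print(heelnow(T),s["force"],s["torque"])
```

```text
[-3.900e-01 -8.200e-01  5.847e+01  4.000e-02] [ 1.33866671  0.53202416 -4.58039845] [ 0.94876834 -0.65338708 -0.07694928]
```

Past the hump (peak ≈11 N). Continuing down.

Request:
send_rows(
  commands=[0, 0, 0, 0, 0, 0.1, 0, 0, 0, 0, 0, 0, 0.2, 0, 0, 0, 0, 0, 0, 0.2, 0],
)

```text
clock: 14.35
tool_pos: [0.5713, -0.19, 0.1238]
orientation: [0.874, 0.486, -0.0, -0.0]
force: [-0.1, 0.8, -5.6]
grip_width: 0.0063
```

Request:
send_rows(
  commands=[0, 0, 0, 0, 0, 0.1, 0, 0, 0, 0, 0, 0, 0.2, 0, 0, 0, 0, 0, 0, 0.2, 0],
)

```text
clock: 14.65
tool_pos: [0.5714, -0.19, 0.1219]
orientation: [0.874, 0.486, -0.0, -0.0]
force: [0.2, 0.8, 1.8]
grip_width: 0.006
```

Request:
send_rows(
  commands=[0, 0, 0, 0, 0, 0.1, 0, 0, 0, 0, 0, 0, 0.2, 0, 0, 0, 0, 0, 0, 0.2, 0],
)

```text
clock: 14.95
tool_pos: [0.5713, -0.19, 0.1199]
orientation: [0.874, 0.486, -0.0, -0.0]
force: [-0.9, -1.5, -5.0]
grip_width: 0.0062
```

Run:
```python
from h import *; from rig import robot,camera
s=robot.observe();T=cur(s); print(heelnow(T),s["force"],s["torque"])
```

```text
[-4.400e-01 -2.100e-01  5.297e+01  5.000e-02] [-0.90868031 -1.4884428  -5.00029324] [-0.34842183  0.25817252 -0.07128132]
```

Request:
send_rows(
  commands=[0, 0, 0, -0.04, 0, 0.1, 0, 0, 0, 0, -0.04, 0, 0.2, 0, 0, 0, 0, -0.04, 0, 0.2, 0],
)

```text
clock: 15.25
tool_pos: [0.5715, -0.1902, 0.1181]
orientation: [0.874, 0.486, 0.0, 0.0]
force: [-0.1, -0.9, -0.6]
grip_width: 0.0063
```

Request:
send_rows(
  commands=[0, 0, 0, 0, 0, 0.1, 0, 0, 0, 0, 0, 0, 0.1, 0, 0, 0, 0, 0, 0, 0.1, 0],
)

```text
clock: 15.55
tool_pos: [0.5714, -0.1902, 0.117]
orientation: [0.874, 0.486, 0.0, 0.0]
force: [0.6, -0.7, -4.7]
grip_width: 0.0063
```

Request:
send_rows(
  commands=[0, 0, 0, 0, 0, 0.1, 0, 0, 0, 0, 0, 0, 0.1, 0, 0, 0, 0, 0, 0, 0.1, 0],
)

```text
clock: 15.85
tool_pos: [0.5712, -0.19, 0.1158]
orientation: [0.874, 0.486, 0.0, -0.0]
force: [2.0, 3.2, 0.8]
grip_width: 0.0065
```

Run:
```python
from h import *; from rig import robot,camera
s=robot.observe();T=cur(s); print(heelnow(T),s["force"],s["torque"])
```

```text
[-3.900e-01 -3.400e-01  4.887e+01  4.000e-02] [2.03218088 3.23959897 0.80084809] [ 0.57439681 -0.17913273  0.07024827]
```

Request:
send_rows(
  commands=[0, 0, 0, 0, 0, 0.1, 0, 0, 0, 0, 0, 0, 0.1, 0, 0, 0, 0, 0, 0, 0.1, 0],
)

```text
clock: 16.15
tool_pos: [0.5714, -0.1902, 0.1151]
orientation: [0.874, 0.486, 0.0, -0.0]
force: [2.1, 4.3, 1.4]
grip_width: 0.0063
```

Request:
send_rows(
  commands=[0, 0, 0, 0, 0, 0.05, 0, 0, 0, 0, 0, 0, 0.05, 0, 0, 0, 0, 0, 0, 0.05, 0],
)

```text
clock: 16.45
tool_pos: [0.5715, -0.1903, 0.1148]
orientation: [0.874, 0.486, 0.0, 0.0]
force: [2.4, 3.0, -4.1]
grip_width: 0.0063
```

Request:
send_rows(
  commands=[0, 0, 0, 0, 0, 0.05, 0, 0, 0, 0, 0, 0, 0.05, 0, 0, 0, 0, 0, 0, 0.05, 0],
)

```text
clock: 16.75
tool_pos: [0.5718, -0.1904, 0.1146]
orientation: [0.874, 0.486, 0.0, 0.0]
force: [1.5, 1.2, -1.2]
grip_width: 0.0064
```

Run:
```python
from h import *; from rig import robot,camera
s=robot.observe();T=cur(s); print(heelnow(T),s["force"],s["torque"])
```

```text
[-4.100e-01  5.000e-01  4.767e+01  4.000e-02] [ 1.49994324  1.22858779 -1.24349639] [-0.92598117  0.37051943  0.03445718]
```

Request:
send_rows(
  commands=[0, 0, 0, 0, 0, 0.05, 0, 0, 0, 0, 0, 0, 0.05, 0, 0, 0, 0, 0, 0, 0.05, 0],
)

```text
clock: 17.05
tool_pos: [0.5719, -0.1904, 0.1144]
orientation: [0.874, 0.486, 0.001, 0.0]
force: [2.7, 3.9, 3.3]
grip_width: 0.0059
```

Request:
send_rows(
  commands=[0, 0, 0, 0, 0, 0.05, 0, 0, 0, 0, 0, 0, 0.05, 0, 0, 0, 0, 0, 0, 0.05, 0],
)

```text
clock: 17.35
tool_pos: [0.5721, -0.1903, 0.1143]
orientation: [0.874, 0.486, 0.001, 0.001]
force: [2.5, 5.1, 4.2]
grip_width: 0.0062
```

Run:
```python
from h import *; from rig import robot,camera
s=robot.observe();T=cur(s); print(heelnow(T),s["force"],s["torque"])
for n in("scene","side"):
  c=camera(n);np.savez(f"pics/{n}7.npz",**c)
  crop(c,*((190,190,290,290) if n=="scene" else (240,80,340,190)),5.5,f"pics/{n}7.png")
```

```text
[-0.62  0.72 47.32  0.05] [2.49408714 5.12241092 4.21585241] [ 0.4654916  -0.13549209 -0.0604783 ]
```

View pics/scene7.png

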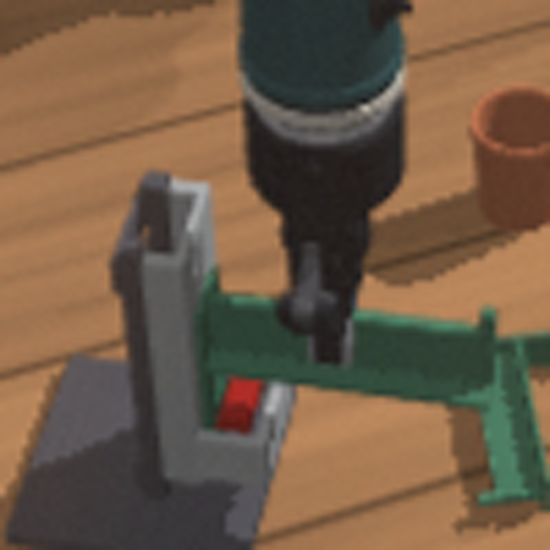

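View pics/side7.png

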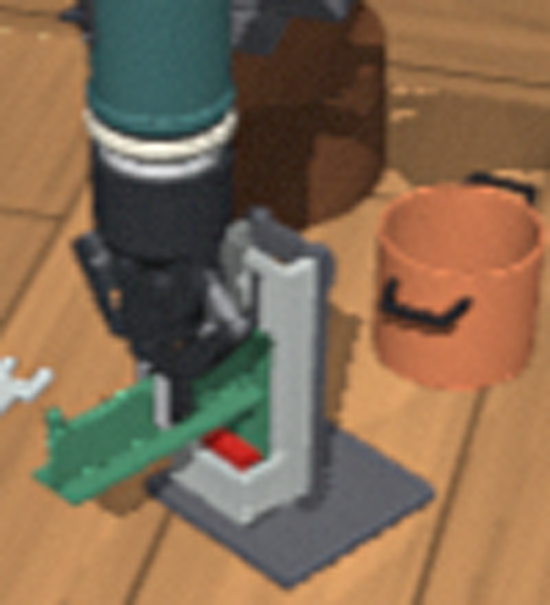

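Request:
send_rows(
  commands=[0, 0, 0, 0.03, 0, 0.05, 0, 0, 0, 0, 0.03, 0, 0.05, 0, 0, 0, 0, 0.03, 0, 0.05, 0],
)

```text
clock: 17.75
tool_pos: [0.5722, -0.1902, 0.1141]
orientation: [0.874, 0.486, 0.001, 0.001]
force: [1.3, 4.4, 6.0]
grip_width: 0.0062
```

Request:
send_rows(
  commands=[0, 0, 0, 0, 0, 0.05, 0, 0, 0, 0, 0, 0, 0.05, 0, 0, 0, 0, 0, 0, 0.05, 0],
)

```text
clock: 18.05
tool_pos: [0.5723, -0.1902, 0.114]
orientation: [0.874, 0.486, 0.001, 0.001]
force: [1.0, 4.2, 8.3]
grip_width: 0.006
```

Run:
```python
from h import *; from rig import robot,camera
s=robot.observe();T=cur(s); print(heelnow(T),s["force"],s["torque"]); camera("wrist"); s=robot.observe();T=cur(s); print(heelnow(T),s["force"],s["torque"])
```

```text
[-8.500e-01  8.700e-01  4.711e+01  4.000e-02] [0.95454477 4.2030467  8.31074851] [ 0.44097292  0.09889811 -0.02301814]
[-8.000e-01  9.000e-01  4.711e+01  4.000e-02] [0.63699342 6.307001   9.01972562] [ 0.46453874  0.17870891 -0.05682489]
```

Request:
send_rows(
  commands=[0, 0, 0, 0.03, 0, 0.06, 0, 0, 0, 0, 0.03, 0, 0.06, 0, 0, 0, 0, 0.03, 0, 0.06, 0],
)

```text
clock: 18.4
tool_pos: [0.5725, -0.1901, 0.1139]
orientation: [0.874, 0.486, 0.001, 0.001]
force: [0.1, 4.8, 10.6]
grip_width: 0.0061
```

Request:
send_rows(
  commands=[0, 0, 0, 0, 0, 0.06, 0, 0, 0, 0, 0, 0, 0.06, 0, 0, 0, 0, 0, 0, 0.06, 0],
)

```text
clock: 18.7
tool_pos: [0.5726, -0.1901, 0.1138]
orientation: [0.874, 0.486, 0.001, 0.001]
force: [-1.2, 5.3, 13.1]
grip_width: 0.0061
```

Run:
```python
from h import *; from rig import robot,camera
s=robot.observe();T=cur(s); print(heelnow(T),s["force"],s["torque"],np.round(T[:3,:3],4).tolist()); 
ims=[]
for n,b in(("scene",(222,245,252,285)),("side",(268,145,298,185))):
  c=camera(n);np.savez(f"pics/{n}8.npz",**c)
  for k in "678":
    d=np.load(f"pics/{n}{k}.npz")["color"]; ims.append(cv2.resize(d[b[1]:b[3],b[0]:b[2],::-1],None,fx=8,fy=7,interpolation=cv2.INTER_NEAREST))
    h=cv2.cvtColor(d,cv2.COLOR_RGB2HSV);r=((h[...,0]<6)|(h[...,0]>174))&(h[...,1]>190); v,u=np.nonzero(r[b[1]:b[3],b[0]:b[2]]); print(n,k,len(u),u.mean()+b[0],v.mean()+b[1],u.min()+b[0],u.max()+b[0],v.min()+b[1],v.max()+b[1])
cv2.imwrite("pics/latch.png",np.vstack([np.hstack(ims[:3]),np.hstack(ims[3:])]))
```

```text
[-1.08  1.1  46.83  0.05] [-1.22486825  5.25861039 13.13680935] [ 0.34617544  0.61902068 -0.14618468] [[0.5282, 0.8491, 0.0021], [0.8491, -0.5282, -0.001], [0.0003, 0.0023, -1.0]]
scene 6 42 233.33333333333334 262.8809523809524 230 236 259 267
scene 7 32 233.53125 262.96875 231 236 260 267
scene 8 28 233.5 262.60714285714283 231 236 260 267
side 6 29 281.6551724137931 161.20689655172413 278 286 158 164
side 7 32 281.875 161.125 278 286 158 164
side 8 30 281.93333333333334 161.16666666666666 278 286 158 164
```

View pics/latch.png

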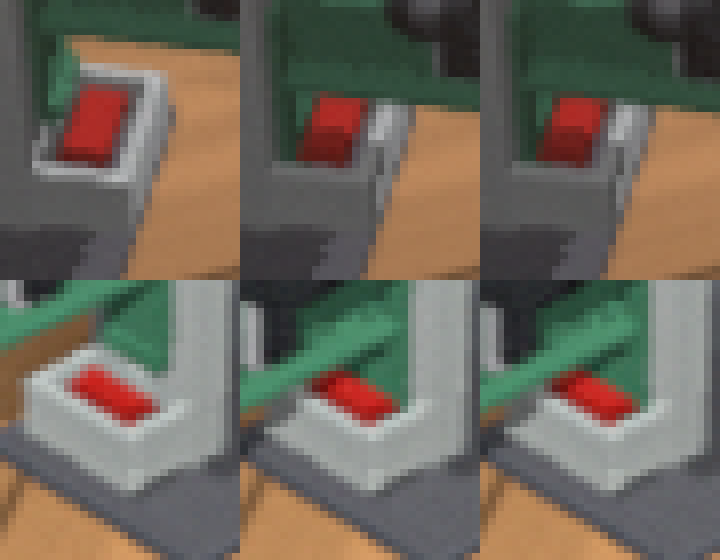

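The press is at 18 N and rigid, and the catch looks back in its shut position. I'll relax the push, then test the lock with a gentle upward pull.

Request:
send_rows(
  commands=[0, 0, 0, 0, 0, -0.1, 0, 0, 0, 0, 0, 0, -0.2, 0, 0, 0, 0, 0, 0, -0.2, 0],
)

```text
clock: 19.1
tool_pos: [0.5722, -0.1902, 0.1141]
orientation: [0.874, 0.486, 0.0, 0.001]
force: [1.7, 4.3, 7.0]
grip_width: 0.0061
```

Request:
send_rows(
  commands=[0, 0, 0, 0, 0, -0.1, 0, 0, 0, 0, 0, 0, -0.15, 0, 0, 0, 0, 0, 0, -0.15, 0],
)

```text
clock: 19.4
tool_pos: [0.5719, -0.1902, 0.1143]
orientation: [0.874, 0.486, 0.0, 0.0]
force: [3.4, 1.1, 1.3]
grip_width: 0.0061
```

Request:
send_rows(
  commands=[0, 0, 0, 0, 0, -0.1, 0, 0, 0, 0, 0, 0, -0.1, 0, 0, 0, 0, 0, 0, -0.1, 0],
)

```text
clock: 19.7
tool_pos: [0.5706, -0.1895, 0.1145]
orientation: [0.874, 0.486, -0.001, -0.001]
force: [0.5, -0.8, -3.2]
grip_width: 0.006
```

Run:
```python
from h import *; from rig import robot,camera
s=robot.observe();T=cur(s); print(heelnow(T),s["force"],s["torque"],np.round(T[:3,2],4).tolist());
```

```text
[-4.500e-01 -1.290e+00  4.762e+01  4.000e-02] [ 0.5401088  -0.84426752 -3.21398402] [-1.42421824  0.86136361 -0.02817055] [-0.0024, 0.0009, -1.0]
```

Request:
send_rows(
  commands=[0, 0, 0, 0, 0, -0.1, 0, 0, 0, 0, 0, 0, -0.1, 0, 0, 0, 0, 0, 0, -0.1, 0],
)

```text
clock: 20.0
tool_pos: [0.5708, -0.1897, 0.1156]
orientation: [0.874, 0.486, -0.001, -0.001]
force: [-0.9, -1.5, -7.6]
grip_width: 0.0064
```

Request:
send_rows(
  commands=[0, 0, 0, 0, 0, -0.1, 0, 0, 0, 0, 0, 0, -0.1, 0, 0, 0, 0, 0, 0, -0.1, 0],
)

```text
clock: 20.3
tool_pos: [0.5705, -0.1896, 0.1163]
orientation: [0.874, 0.486, -0.001, -0.001]
force: [-1.9, -2.6, -11.0]
grip_width: 0.0061
```

Run:
```python
from h import *; from rig import robot,camera
s=robot.observe();T=cur(s); print(heelnow(T),s["force"],s["torque"],np.round(T[:3,2],4).tolist());
```

```text
[-2.900e-01 -1.260e+00  4.942e+01  4.000e-02] [ -1.8892457   -2.61930169 -11.00203091] [-0.8023282   0.66592857 -0.11294282] [-0.0025, 0.0006, -1.0]
```

Request:
send_rows(
  commands=[0, 0, 0, 0, 0, -0.1, 0, 0, 0, 0, 0, 0, -0.1, 0, 0, 0, 0, 0, 0, -0.1, 0],
)

```text
clock: 20.6
tool_pos: [0.5704, -0.1895, 0.1167]
orientation: [0.874, 0.486, -0.001, -0.001]
force: [-0.1, -0.5, -17.4]
grip_width: 0.0061
```

It is locked: the pull rose to 12 N beyond the weight with almost no travel. I'll press it home again gently and release.

Request:
send_rows(
  commands=[0, 0, 0, 0, 0, 0.1, 0, 0, 0, 0, 0, 0, 0.2, 0, 0, 0, 0, 0, 0, 0.3, 0, 0, 0, 0, 0, 0, 0.35, 0, 0, 0, 0, 0, 0, 0.35, 0],
)

```text
clock: 21.1
tool_pos: [0.5727, -0.1902, 0.1162]
orientation: [0.874, 0.486, 0.001, 0.001]
force: [-1.7, -1.7, -6.1]
grip_width: 0.0064
```

Request:
send_rows(
  commands=[0, 0, 0, 0, 0, 0.1, 0, 0, 0, 0, 0, 0, 0.15, 0, 0, 0, 0, 0, 0, 0.15, 0],
)

```text
clock: 21.4
tool_pos: [0.5728, -0.19, 0.1146]
orientation: [0.874, 0.486, 0.001, 0.001]
force: [-0.7, -0.0, -2.7]
grip_width: 0.0062
```

Run:
```python
from h import *; from rig import robot,camera
s=robot.observe();T=cur(s); print(heelnow(T),s["force"],s["torque"],np.round(T[:3,2],4).tolist());
```

```text
[-1.28  1.25 47.68  0.06] [-0.67814062 -0.04765818 -2.68353956] [-0.11777916  0.02348098 -0.08526025] [0.0025, -0.0008, -1.0]
```

Request:
send_rows(
  commands=[0, 0, 0, 0, 0, 0.1, 0, 0, 0, 0, 0, 0, 0.15, 0, 0, 0, 0, 0, 0, 0.15, 0],
)

```text
clock: 21.7
tool_pos: [0.5734, -0.1899, 0.1141]
orientation: [0.874, 0.486, 0.001, 0.001]
force: [0.5, 4.7, 4.0]
grip_width: 0.0067
```

Request:
send_rows(
  commands=[0, 0, 0, -0.03, 0, 0.1, 0, 0, 0, 0, -0.03, 0, 0.15, 0, 0, 0, 0, -0.03, 0, 0.15, 0],
)

```text
clock: 22.0
tool_pos: [0.5737, -0.19, 0.1138]
orientation: [0.874, 0.486, 0.002, 0.001]
force: [-0.9, 5.7, 11.0]
grip_width: 0.0063
```

Run:
```python
from h import *; from rig import robot,camera
s=robot.observe();T=cur(s); print(heelnow(T),s["force"],s["torque"],np.round(T[:3,2],4).tolist());
```

```text
[-1.850e+00  2.120e+00  4.673e+01  4.000e-02] [-0.93252635  5.67068259 10.96106785] [ 0.18477553  0.41001367 -0.16459064] [0.0046, -0.0007, -1.0]
```

Request:
send_rows(
  commands=[0, 0, 0, -0.05, -0.1, -0.1, 0, 0, 0, 0, -0.05, -0.15, -0.2, 0, 0, 0, 0, -0.05, -0.15, -0.25, 0, 0, 0, 0, -0.05, -0.15, -0.25, 0],
)

```text
clock: 22.4
tool_pos: [0.5719, -0.1901, 0.1143]
orientation: [0.874, 0.486, 0.002, 0.002]
force: [4.4, 1.6, 4.6]
grip_width: 0.0064
```

Run:
```python
from h import *; from rig import robot,camera
s=robot.observe();T=cur(s); print(heelnow(T),s["force"],s["torque"],np.round(T[:3,2],4).tolist());
```

```text
[-0.71  0.63 47.31  0.06] [4.40903709 1.63505744 4.6477129 ] [-0.08687198 -0.76285313  0.22601234] [0.0042, -0.0012, -1.0]
```

Request:
send_rows(
  commands=[0, 0, 0, 0, 0, 0, 1.2, 0, 0, 0, 0, 0, 0, 2, 0, 0, 0, 0, 0, 0, 4, 0, 0, 0, 0, 0, 0, 4, 0, 0, 0, 0, 0, 0, 4],
  force=20,
)

```text
clock: 22.9
tool_pos: [0.5694, -0.1897, 0.1124]
orientation: [0.874, 0.486, -0.0, -0.0]
force: [0.5, 0.6, -0.7]
grip_width: 0.04
```

Request:
send_rows(
  commands=[0, 0, 0, 0.3, 0, -2, 4, 0, 0, 0, 0.6, 0, -5, 4, 0, 0, 0, 2, 0, -10, 4, 0, 0, 0, 5, 0, -14, 4, 0, 0, 0, 7, 0, -18, 4, 0, 0, 0, 7, 0, -18, 4, 0, 0, 0, 7, 0, -18, 4],
)

```text
clock: 23.6
tool_pos: [0.6078, -0.13, 0.2946]
orientation: [0.874, 0.486, 0.001, 0.001]
force: [-1.0, -0.1, 0.1]
grip_width: 0.0402
```

Run:
```python
from h import *; from rig import robot,camera
s=robot.observe();T=cur(s); print(s["tool_pos"],s["force"])
c=camera("wrist");c["T"]=T@c["T_tool_cam"];np.savez("pics/w9.npz",**c);cv2.imwrite("pics/w9.png",c["color"][:,:,::-1])
ims=[]
for n,b in(("scene",(195,195,295,295)),("side",(240,90,340,190))):
  c=camera(n);np.savez(f"pics/{n}9.npz",**c); ims.append(cv2.resize(c["color"][b[1]:b[3],b[0]:b[2],::-1],(400,400),interpolation=cv2.INTER_CUBIC))
cv2.imwrite("pics/f9.png",np.hstack(ims))
```

```text
[ 0.60778495 -0.12999316  0.29456073] [-0.98384791 -0.05091428  0.1361163 ]
```

View pics/w9.png

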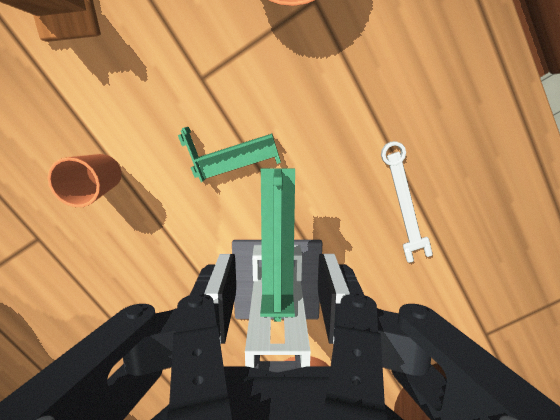

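View pics/f9.png

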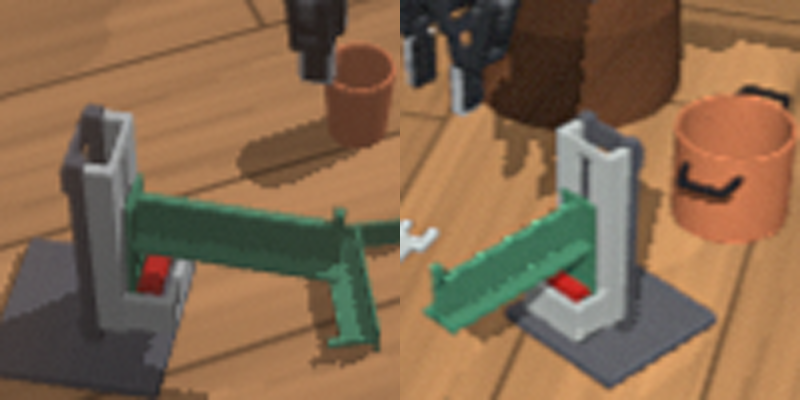

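The bracket stays in place, released. Last check: its pose from the wrist depth.

Run:
```python
from h import *
c=dict(np.load("pics/w9.npz"));W=pts(c)
hsv=cv2.cvtColor(c["color"],cv2.COLOR_RGB2HSV)
g=(hsv[...,0]>60)&(hsv[...,0]<95)&(hsv[...,1]>80);m=np.zeros_like(g);m[160:325,255:305]=1
P=W[g&m];P=P[~np.isnan(P[:,0])]
G=goal(ANG,[0,0,0]);u=-G[:2,0];lat=np.array([-u[1],u[0]])
x=(P[:,:2]-MARK)@u;y=(P[:,:2]-MARK)@lat;z=P[:,2]
h,e=np.histogram(z,np.arange(.09,.16,.003));print([(round(b,3),int(a)) for a,b in zip(h,e)if a>9])
k=(z>.104)&(z<.114);A=np.c_[x,y,np.ones(len(x))]
for _ in range(5):
    q,*_=np.linalg.lstsq(A[k],z[k],rcond=None);k=abs(z-A@q)<.0015
print("flange top z at heel",q[2],"pitch,roll rad",q[:2],"x end",x[k].min())
w=abs(z-np.median(z[(z>.138)&(z<.15)&(x<-.02)]))<.003
w&=x<-.01;p=np.polyfit(x[w],y[w],1);print("web z",np.median(z[w]),"yaw",p[0],"y at heel",p[1])
k=(abs(y)>.007)&(z>.115)&(z<.142);print("front face x",np.percentile(x[k],[5,50,95]))
k=(z>.1445)&(abs(y)>.007);print("plate top",k.sum(),np.median(z[k]) if k.any() else 0)
```

```text
[(np.float64(0.102), 467), (np.float64(0.105), 1803), (np.float64(0.108), 804), (np.float64(0.111), 36), (np.float64(0.114), 37), (np.float64(0.117), 43), (np.float64(0.12), 33), (np.float64(0.123), 39), (np.float64(0.126), 48), (np.float64(0.129), 40), (np.float64(0.132), 45), (np.float64(0.135), 46), (np.float64(0.138), 183), (np.float64(0.141), 680), (np.float64(0.144), 321), (np.float64(0.147), 91), (np.float64(0.153), 76)]
flange top z at heel 0.10964910791513607 pitch,roll rad [0.03457058 0.00541115] x end -0.15156454497880542
web z 0.14270706853786408 yaw -0.0015067533177839096 y at heel 0.00018867195209914162
front face x [-0.00746688 -0.00664589 -0.00582313]
plate top 102 0.14706507367078434
```

```bash
python3 - <<'E'
from h import *
G=goal(ANG,[0,0,0]);u=-G[:2,0];lat=np.array([-u[1],u[0]])
for n in("scene","side"):
  for k in "046789":
    try:c=dict(np.load(f"pics/{n}{k}.npz"))
    except Exception: continue
    W=pts(c);h=cv2.cvtColor(c["color"],cv2.COLOR_RGB2HSV)
    r=((h[...,0]<6)|(h[...,0]>174))&(h[...,1]>170)
    x=(W[...,:2]-MARK)@u;y=(W[...,:2]-MARK)@lat;z=W[...,2]
    s=r&(abs(x)<.06)&(abs(y)<.03)&(z>.05)&(z<.09)
    t=s&(z>.066)&(y>-.01)&(y<.012)
    print(n,k,s.sum(),"x mm",np.round(np.percentile(x[t],[3,50,97])*1e3,1),"y",np.round([y[t].min()*1e3,y[t].max()*1e3],1),"z",np.median(z[t]))
E
python3 - <<'E'
import sys;sys.path.insert(0,'.')
from rig import robot
print(robot.observe()["clock"])
E
```

```text
scene 0 55 x mm [-23.2 -17.   -9.6] y [-8.2 11.6] z 0.07001843671462327
scene 4 56 x mm [-23.1 -16.2 -10.1] y [-9.9 11.9] z 0.07017004607738331
scene 6 56 x mm [-23.1 -17.3  -9.6] y [-9.9 10.3] z 0.06952408257840359
scene 7 50 x mm [-23.2 -15.8 -10.6] y [-7.7 10.9] z 0.07069806320841499
scene 8 49 x mm [-23.4 -17.   -8.8] y [-7.5 12. ] z 0.06945171410403905
scene 9 49 x mm [-23.5 -17.1  -9.8] y [-9.7 12. ] z 0.07104817343524172
side 0 32 x mm [-24.8 -17.6 -11.4] y [-9.  11.9] z 0.07186004874244345
side 4 31 x mm [-24.  -18.4  -8. ] y [-9.3 12. ] z 0.07058154113423176
side 6 32 x mm [-24.6 -17.  -11.8] y [-9.6 11.5] z 0.07219795501470605
side 7 34 x mm [-26.  -16.1  -8.7] y [-8.2  9.7] z 0.07219243495126504
side 8 35 x mm [-25.1 -17.7  -8.3] y [-7.9 11.8] z 0.07199085729088717
side 9 34 x mm [-23.8 -16.1 -10.4] y [-9.3 11.8] z 0.07148884396195787
23.75
```

Run:
```python
from rig import hand_in
print(hand_in())
```

```text
the job is handed in; nothing more can be done
None
```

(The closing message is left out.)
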